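# Lap a steel strip with the hand laps from a carousel

### The arm

A 6-joint arm with a two-finger parallel gripper is mounted at the origin on a cart in front of the work surface, level with it; the furniture and walls round the work are solid. World frame = base frame: x ahead of the robot, y to its left, z up, the work surface at z = 0. Lengths are in m, angles in degrees, forces in N, time in s.
With the tool pointing down it reaches from about 0.3 to 0.75 m from the base axis. Payload 8.5 kg.
Tool frame: the origin (TCP) lies on the centre line of the jaws, within the pads' length; the fingertips stand 19 mm ahead of it and the grasp point (between the pads) is the TCP (env.tcp_to_tips is the z of the fingertips in the tool frame, in m); z points along the fingers, y is the line along which they close (so a half turn about z gives the same grasp; the last joint's range is limited). The gripper opens to 85 mm and grips with 20 to 120 N. Pads are 22 mm wide; open, the fingers measure 114 mm over their backs; the gripper's body (76 mm by 85 mm) begins 54 mm behind the grasp point. The pads swing forward as they close: fully open they stand 13 mm farther back than shut.
Start: joints at [-87.737, 21.807, 74.336, -0, 83.858, -12.336], TCP at [0.139, -0.532, 0.25] pointing down, gripper open.
Joint ranges: [-178.18, 178.18], [-50.72, 133.34], [12.68, 142.11], [-81.47, 261.47], [9.98, 163.14], [-165.26, 165.26]. Speed limits (degrees/s): [136.94, 136.94, 180, 180, 180, 180].

### API

Orientations are given as a 3x3 rotation matrix whose columns are the frame's x, y, z axes.
In Python, from rig import env gives the robot as it stands.
- The arm moves only by the tool servo_tool, never from a script. Its argument "steps" is a list of rows, each an object of numbers: "tx", "ty", "tz": the shift along the world's x, y, z in cm; "yaw": the turn about the world's z in degrees; "claw": the finger opening in cm, from 0 to 8.54. In form: [{"tx": .., "ty": .., "tz": .., "yaw": .., "claw": ..}, ...]. A call has 1 to 20 rows; each row shifts and turns the commanded pose from where the row before left it; what a row does not reach is not made up. A row lasts 1/10 s, in which the tool goes at most 50 mm and 8.59 degrees, less where a joint would pass 70% of its speed; a pose out of reach is approached as far as the arm can. A call with a gripper value outside its range is refused whole. The fingers move at their own pace and stop on an object; "newtons" is the grip in N (left out, the last holds). Time passes only in rows, so rows that do not move let the fingers close. It gives the time, the measured TCP pose, the force, the opening and the grip force at its end, in the units of the state.
- env.observe(): the state, without advancing time (a new reading comes with each control period).
- env.get_image(name): name is "scene" or "top" or "wrist"; returns (picture, depth): 420x560x3 uint8, red, green, blue; 420x560 float32, m along the optical axis (not along the pixel's ray), 0 where there is no reading.
- env.camera_model(name): a dict with "fovy" (degrees; the focal length in pixels is half the picture's height over the tangent of half this angle, whatever the lens; pixels are square), "cx", "cy" (the principal point, pixels), "T" (4x4, takes a point from camera to world coordinates). Camera axes: x right, y down, z forward; pixel columns grow to the right and rows downward; lengths in m; the calibration is good to about 2 mm. A picture is of the moment at which its call begins: read the wrist's pose just before it. camera_model takes no time and is no camera call; for the wrist camera it gives the pose at the moment of the call.
- env.close_job(): hands the job in; it is judged then, once.
The state is a dict: "time_s": time; "q": joint angles; "qvel": joint speeds; "joint_efforts": joint torques, N m; "position": TCP position; "tool_rot": TCP orientation; "ft_force": force on the tool from outside, world axes, zero at the start; "wrist_torque": the same for the moment, N m; "grip_width": finger opening in m; "gripper_force": force on a finger pad.
Only numpy, scipy, OpenCV 4.12 (cv2) and the standard library are available. Lean on these libraries where they do the work, as an engineer would, in place of code of your own. Each camera call takes 0.05 s, during which the arm holds its last target. There are 200 camera calls.

### The job

Lap the steel strip on the sprung bed with each hand lap that the carousel holds (two or three of them), the largest first and the smallest last: turn the carousel by the knob on top until that lap's bay is at the opening in front, take the lap out, and draw it slowly along the strip from the stop block to the open end, held flat and with steady pressure so that the bed stays sunk about half of its 16 mm travel and never goes down to the bottom. Stand every used lap upright in the wooden tray, leave the wooden former in its bay, and do not disturb the oil can and the tin box.

Things in the scene. Friction and masses are not known exactly. Their poses are not given: they have to be found in the camera images.
- window (a point): where a lap should stand to be taken out: point on the bay floor (16 mm above the bench) in the carousel's front opening. Fixed to the stand; its +x axis points to the carousel's axis, 80 mm away. The space above it and 47 mm round it is open
- stand: fixed stand of the carousel, origin on the bench on the carousel's axis, axes as window. It carries a clear cover plate over the carousel: top 90 mm above the bench (its aluminium edge rail 92 mm), 288 mm wide along y, from x = -33 mm (front edge, 47 mm beyond window) to x = +143 mm
- turntable: the carousel's disc, 236 mm across with an 18 mm high rim; origin on its axis at bench level. Four ribs 18 mm high part four bays, whose middles lie 80 mm from the axis on its +x, +y, -x and -y axes; bay floors 16 mm above the bench. Things stand loose in the bays, not quite in the middle, so turn gently (below 1 rad/s)
- turn_knob (a point): black round knob on the carousel's vertical axis above the clear cover, 38 mm across, 34 mm tall (104 to 138 mm above the bench); this point is on the axis at half its height. It turns the turntable directly, either way without stop, with light friction (0.06 N m), and stays where it is left
- lap_large_grip (a point): largest hand lap: steel disc 54 mm across and 14 mm thick, with an upright round turned wooden handle 32 mm thick (brass ferrule at its foot), 66 mm tall overall, about 200 g. This point lies on its axis in the middle of the handle, 34 mm above the underside of the disc; z is up along the handle. May be absent
- lap_medium_grip (a point): medium hand lap: steel disc 45 mm across and 14 mm thick, with an upright round turned wooden handle 27 mm thick (brass ferrule at its foot), 58 mm tall overall, about 140 g. This point lies on its axis in the middle of the handle, 34 mm above the underside of the disc; z is up along the handle. May be absent
- lap_small_grip (a point): smallest hand lap: steel disc 36 mm across and 14 mm thick, with an upright round turned wooden handle 22 mm thick (brass ferrule at its foot), 50 mm tall overall, about 90 g. This point lies on its axis in the middle of the handle, 34 mm above the underside of the disc; z is up along the handle. May be absent
- former: turned wooden former (bystander), barrel-shaped, 62 mm across and 55 mm tall, standing in one bay of the carousel; origin at the centre of its underside
- strip (a point): centre of the steel strip's top face, 42 mm above the bench when not pressed; z up. The strip is 50 mm wide; +x runs along it to the stop block (11 mm higher than the strip, inner face at x = +92 mm); its open end is at x = -99 mm. A stroke begins with the lap's axis at about x = +60 mm and ends at about x = -70 mm, on the middle line (y = 0)
- press (a joint): how far the sprung bed is sunk, m: 0 up, 0.016 bottomed. It begins to sink at 2 N and then needs 0.9 N more per mm (9 N at 8 mm); it springs back by itself. A lap's own weight hardly sinks it. Good pressure is about 8 mm
- tray_floor (a point): centre of the inner floor of the fixed wooden tray for used laps, 30 mm above the bench; inside 180 mm along x, 110 mm along y, walls 20 mm high above this floor and 6 mm thick
- oil_can: oil can (bystander), 72x85 mm, 186 mm tall with its spout; origin at the centre of its underside
- tin_box: flat tin (bystander), 57x87x23 mm; origin at the centre of its underside

How it is judged (in metres and radians):
On the way, in this order (a step that is already met when the one before it is completed fails the run):
1. the large lap is pressed flat on the strip at the stop end, bed sunk 4 to 13 mm (x of lap_large_grip in the frame of strip between 0.04 and 0.085 m and y of lap_large_grip in the frame of strip between -0.018 and 0.018 m and z of lap_large_grip in the frame of strip between 0.029 and 0.039 m and angle between lap_large_grip's own z axis and vertical below 0.15 rad and height (world z) of lap_large_grip between 0.063 and 0.072 m), for 0.1 s.
2. the large lap is pressed flat on the strip all along the middle, bed sunk 4 to 13 mm (x of lap_large_grip in the frame of strip between -0.045 and 0.037 m and y of lap_large_grip in the frame of strip between -0.018 and 0.018 m and z of lap_large_grip in the frame of strip between 0.029 and 0.039 m and angle between lap_large_grip's own z axis and vertical below 0.15 rad and height (world z) of lap_large_grip between 0.063 and 0.072 m), for 0.6 s.
3. the large lap is pressed flat on the strip at the open end, bed sunk 4 to 13 mm (x of lap_large_grip in the frame of strip between -0.12 and -0.05 m and y of lap_large_grip in the frame of strip between -0.018 and 0.018 m and z of lap_large_grip in the frame of strip between 0.029 and 0.039 m and angle between lap_large_grip's own z axis and vertical below 0.15 rad and height (world z) of lap_large_grip between 0.063 and 0.072 m), for 0.1 s.
4. the medium lap is pressed flat on the strip at the stop end, bed sunk 4 to 13 mm (x of lap_medium_grip in the frame of strip between 0.04 and 0.085 m and y of lap_medium_grip in the frame of strip between -0.018 and 0.018 m and z of lap_medium_grip in the frame of strip between 0.029 and 0.039 m and angle between lap_medium_grip's own z axis and vertical below 0.15 rad and height (world z) of lap_medium_grip between 0.063 and 0.072 m), for 0.1 s.
5. the medium lap is pressed flat on the strip all along the middle, bed sunk 4 to 13 mm (x of lap_medium_grip in the frame of strip between -0.045 and 0.037 m and y of lap_medium_grip in the frame of strip between -0.018 and 0.018 m and z of lap_medium_grip in the frame of strip between 0.029 and 0.039 m and angle between lap_medium_grip's own z axis and vertical below 0.15 rad and height (world z) of lap_medium_grip between 0.063 and 0.072 m), for 0.6 s.
6. the medium lap is pressed flat on the strip at the open end, bed sunk 4 to 13 mm (x of lap_medium_grip in the frame of strip between -0.12 and -0.05 m and y of lap_medium_grip in the frame of strip between -0.018 and 0.018 m and z of lap_medium_grip in the frame of strip between 0.029 and 0.039 m and angle between lap_medium_grip's own z axis and vertical below 0.15 rad and height (world z) of lap_medium_grip between 0.063 and 0.072 m), for 0.1 s.
7. the small lap is pressed flat on the strip at the stop end, bed sunk 4 to 13 mm (x of lap_small_grip in the frame of strip between 0.04 and 0.085 m and y of lap_small_grip in the frame of strip between -0.018 and 0.018 m and z of lap_small_grip in the frame of strip between 0.029 and 0.039 m and angle between lap_small_grip's own z axis and vertical below 0.15 rad and height (world z) of lap_small_grip between 0.063 and 0.072 m), for 0.1 s.
8. the small lap is pressed flat on the strip all along the middle, bed sunk 4 to 13 mm (x of lap_small_grip in the frame of strip between -0.045 and 0.037 m and y of lap_small_grip in the frame of strip between -0.018 and 0.018 m and z of lap_small_grip in the frame of strip between 0.029 and 0.039 m and angle between lap_small_grip's own z axis and vertical below 0.15 rad and height (world z) of lap_small_grip between 0.063 and 0.072 m), for 0.6 s.
9. the small lap is pressed flat on the strip at the open end, bed sunk 4 to 13 mm (x of lap_small_grip in the frame of strip between -0.12 and -0.05 m and y of lap_small_grip in the frame of strip between -0.018 and 0.018 m and z of lap_small_grip in the frame of strip between 0.029 and 0.039 m and angle between lap_small_grip's own z axis and vertical below 0.15 rad and height (world z) of lap_small_grip between 0.063 and 0.072 m), for 0.1 s.
At the end, for the whole second after the job is handed in: every lap that is present stands upright (within 0.12 rad) on the tray's floor inside its walls, the former still stands in the carousel, the bed is up again (less than 2 mm sunk) (x of lap_large_grip in the frame of tray_floor between -0.09 and 0.09 m and y of lap_large_grip in the frame of tray_floor between -0.055 and 0.055 m and z of lap_large_grip in the frame of tray_floor between 0.028 and 0.042 m and angle between each of lap_large_grip, lap_medium_grip, lap_small_grip's own z axis and vertical below 0.12 rad and x of lap_medium_grip in the frame of tray_floor between -0.09 and 0.09 m and y of lap_medium_grip in the frame of tray_floor between -0.055 and 0.055 m and z of lap_medium_grip in the frame of tray_floor between 0.028 and 0.042 m and x of lap_small_grip in the frame of tray_floor between -0.09 and 0.09 m and y of lap_small_grip in the frame of tray_floor between -0.055 and 0.055 m and z of lap_small_grip in the frame of tray_floor between 0.028 and 0.042 m and horizontal distance between former and turn_knob below 0.12 m and height (world z) of former below 0.03 m and angle between former's own z axis and vertical below 0.15 rad and value of joint press below 0.002 m); the robot touches nothing.
It fails at once if the bed is pressed to the bottom (sunk more than 15 mm) (value of joint press above 0.015 m).
It fails at once if the former is lifted or tipped (height (world z) of former above 0.035 m or angle between former's own z axis and vertical above 0.35 rad).
It fails at once if the oil can is moved more than 30 mm (distance of oil_can from where it was at the start of the episode above 0.03 m).
It fails at once if the tin box is moved more than 30 mm (distance of tin_box from where it was at the start of the episode above 0.03 m).
Of lap_large, lap_medium, lap_small only 2 to 3 are there at a start; the rules pass over those that are not, and their reading is None.
At some moment in a run one of lap_large, lap_medium, lap_small may be knocked a few centimetres aside while the robot is not near it.
It also fails if it takes over 210 s, if anything falls off the work surface, if the arm or the gripper's body presses on something with over 40 N, if the wrist force passes 120 N, or if a joint passes its speed limit or range.

## Working session

There is one attempt and no reset: what is moved stays moved. The work goes in short steps, Python scripts to look and compute and a tool call to move; the robot and the scene stay as the last step left them, time stands still between calls to the robot, and variables do not carry over. Pictures are saved under pics/ and viewed, at most 14 in all, crops included, and the job is handed in when it is done.

Besides the shell and the picture viewer there is one more tool, called after "Request:" by a JSON object that holds its "api" and its "payload". servo_tool: Moves the arm, as the interface text tells. Its arguments: {"type":"object","properties":{"steps":{"type":"array"},"newtons":{"type":"number"}},"required":["steps"]}

```bash
mkdir -p pics
cat > h.py <<'E'
import numpy as np,cv2
from rig import env
def snap(cam,name=None,crop=None):
    m=env.camera_model(cam); im,d=env.get_image(cam)
    if name:
        o=im[...,::-1]
        if crop: o=cv2.resize(o[crop[1]:crop[3],crop[0]:crop[2]],None,fx=crop[4],fy=crop[4])
        cv2.imwrite('pics/'+name,o)
    return m,im,d
def cloud(m,d):
    h,w=d.shape; f=h/2/np.tan(np.radians(m['fovy'])/2)
    v,u=np.mgrid[:h,:w]
    P=np.stack([(u-m['cx'])/f*d,(v-m['cy'])/f*d,d,np.ones_like(d)],-1)
    W=P@np.array(m['T']).T
    W=W[...,:3]; W[d<=0]=np.nan
    return W
def ray(m,u,v,z):
    f=210/np.tan(np.radians(m['fovy'])/2); T=np.array(m['T'])
    r=T[:3,:3]@np.array([(u-m['cx'])/f,(v-m['cy'])/f,1]); return T[:3,3]+r*(z-T[2,3])/r[2]
E
python3 - <<'E'
from h import *
for c in('scene','top'):
    m,im,d=snap(c,c+'0.png'); np.savez('pics/'+c+'0.npz',im=im,d=d)
    print(c,m['fovy'],m['cx'],m['cy'],np.round(m['T'],3).tolist())
s=env.observe();print({k:np.round(v,3).tolist() for k,v in s.items()})
E
```

```text
scene 49.23887692865833 280.48172528113537 209.94842390447448 [[0.419, -0.386, 0.822, -0.151], [-0.908, -0.156, 0.39, -0.535], [-0.023, -0.909, -0.415, 0.481], [0.0, 0.0, 0.0, 1.0]]
top 46.91726240345105 280.99378421530054 209.60275767981426 [[-0.024, -0.996, 0.091, 0.498], [-1.0, 0.024, 0.006, -0.175], [-0.008, -0.091, -0.996, 1.09], [0.0, 0.0, 0.0, 1.0]]
{'time_s': 0.1, 'q': [-87.739, 21.837, 74.38, -0.002, 83.857, -12.337], 'qvel': [0.037, -0.056, -0.133, 0.026, 0.037, -0.0], 'joint_efforts': [0.005, -44.922, -23.166, -0.0, 0.004, 0.0], 'position': [0.139, -0.532, 0.25], 'tool_rot': [[0.968, 0.252, -0.0], [0.252, -0.968, 0.001], [0.0, -0.001, -1.0]], 'ft_force': [0.311, 0.185, -0.37], 'wrist_torque': [0.026, -0.012, 0.017], 'gripper_force': 0.0, 'grip_width': 0.086}
```

View pics/top0.png

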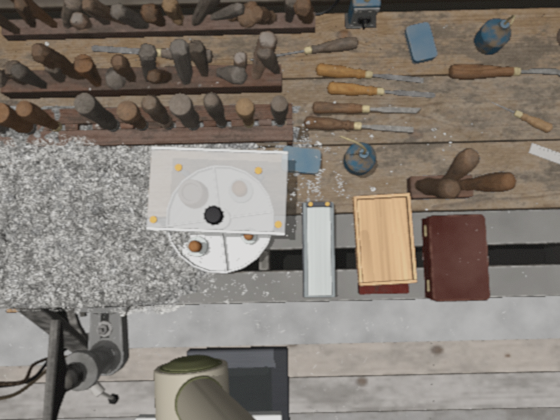

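View pics/scene0.png

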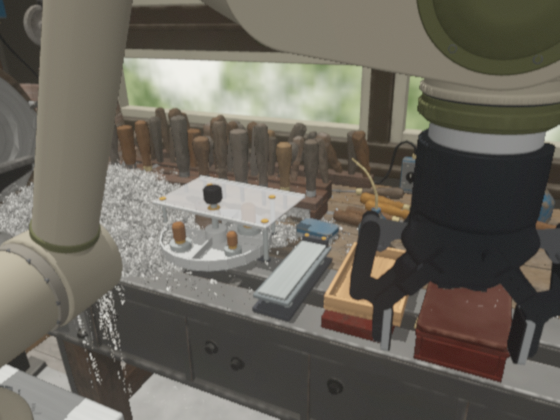

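Top view: knob at (213,215), two lap handles at (194,246) and (249,238), pale shapes under the cover at (195,190) and (240,187), strip about (319,250), tray about (385,240), tin (303,160), oil can (360,157). Scene view agrees, with the stop block most likely at the strip's far end.

Run:
```python
from h import *
m=env.camera_model('top'); z=np.load('pics/top0.npz'); im,d=z['im'],z['d']
W=cloud(m,d)
cv2.imwrite('pics/crop1.png',cv2.resize(im[140:310,140:425,::-1],None,fx=2.8,fy=2.8,interpolation=cv2.INTER_CUBIC))
def comp(mask,name,minn=40):
    n,l,s,c=cv2.connectedComponentsWithStats(mask.astype(np.uint8))
    for i in range(1,n):
        if s[i,4]>=minn:
            k=l==i; P=W[k]; r=cv2.minAreaRect(P[:,:2].astype(np.float32))
            print(name,s[i].tolist(),'mean',np.round(P.mean(0),4),'rect',np.round(r[0],4),np.round(r[1],4),round(r[2],1))
roi=np.zeros(d.shape,bool); roi[130:310,140:425]=1
Z=np.nan_to_num(W[...,2])
reg=roi.copy(); reg[:,:160]=0
comp(roi&(Z>.12)&(Z<.15),'knob')
r2=roi.copy(); r2[:,:298]=0; r2[:,345:]=0; r2[:195]=0
comp(r2&(Z>.034)&(Z<.047),'strip'); comp(r2&(Z>.047)&(Z<.06),'stop',10)
r3=roi.copy(); r3[:,:345]=0;r3[:190]=0
comp(r3&(Z>.042)&(Z<.06),'traywall'); comp(r3&(Z>.022)&(Z<.037),'trayfloor')
r4=roi.copy(); r4[:,295:]=0; r4[:228]=0
comp(r4&(Z>.055)&(Z<.085),'laps',15); comp(r4&(Z>.026)&(Z<.055),'laplow',15); comp(roi&(Z>.082)&(Z<.1),'cover')
for u,v in[(194,246),(249,238),(195,190),(240,187),(220,175),(225,260)]: print(u,v,np.round(W[v,u],3))
```

```text
knob [203, 205, 21, 20, 304] mean [ 0.5781 -0.0346  0.1365] rect [ 0.5788 -0.0341] [0.0373 0.0374] 66.9
strip [303, 202, 32, 95, 2623] mean [ 0.5022 -0.2475  0.0407] rect [ 0.5073 -0.248 ] [0.0659 0.2042] 89.1
stop [306, 202, 25, 5, 120] mean [ 0.603  -0.2489  0.0526] rect [ 0.6029 -0.2496] [0.0518 0.0089] 88.9
traywall [353, 193, 64, 93, 919] mean [ 0.5251 -0.3902  0.0491] rect [ 0.5253 -0.3894] [0.192 0.123] 1.8
trayfloor [356, 197, 56, 85, 4130] mean [ 0.5248 -0.3917  0.03  ] rect [ 0.5254 -0.3911] [0.1808 0.1085] 2.0
trayfloor [358, 283, 51, 12, 395] mean [ 0.4172 -0.3892  0.0244] rect [ 0.4175 -0.3868] [0.1102 0.0228] 89.7
laps [243, 234, 10, 6, 53] mean [ 0.5366 -0.0972  0.0641] rect [ 0.5361 -0.0971] [0.0193 0.0108] 89.1
laps [187, 240, 14, 13, 136] mean [0.5192 0.0155 0.0706] rect [0.5189 0.017 ] [0.0242 0.0261] 51.0
laplow [140, 228, 131, 63, 1665] mean [0.5039 0.0809 0.0354] rect [0.4837 0.0032] [0.2849 0.1341] 85.6
laplow [179, 231, 8, 7, 23] mean [0.5475 0.0475 0.0325] rect [0.5485 0.0468] [0.0141 0.0125] 41.5
laplow [241, 234, 16, 10, 80] mean [ 0.5319 -0.0979  0.0307] rect [ 0.5329 -0.0967] [0.0331 0.0197] 89.1
laplow [182, 236, 25, 21, 198] mean [0.5189 0.0141 0.0313] rect [0.5182 0.0186] [0.0431 0.0477] 40.1
laplow [169, 248, 8, 17, 33] mean [0.497  0.0708 0.0323] rect [0.498  0.0715] [0.0342 0.0124] 24.2
cover [146, 146, 142, 89, 11191] mean [ 0.6347 -0.0371  0.0904] rect [ 0.6344 -0.0363] [0.2883 0.1773] 86.4
cover [358, 149, 10, 10, 66] mean [ 0.7031 -0.3432  0.0871] rect [ 0.7042 -0.3438] [0.0192 0.0186] 86.2
cover [419, 178, 6, 16, 58] mean [ 0.6322 -0.463   0.0908] rect [ 0.6329 -0.464 ] [0.0096 0.0319] 85.8
194 246 [0.518 0.015 0.074]
249 238 [ 0.533 -0.1    0.062]
195 190 [0.634 0.008 0.091]
240 187 [ 0.639 -0.085  0.088]
220 175 [ 0.665 -0.044  0.092]
225 260 [ 0.487 -0.045  0.033]
```

View pics/crop1.png

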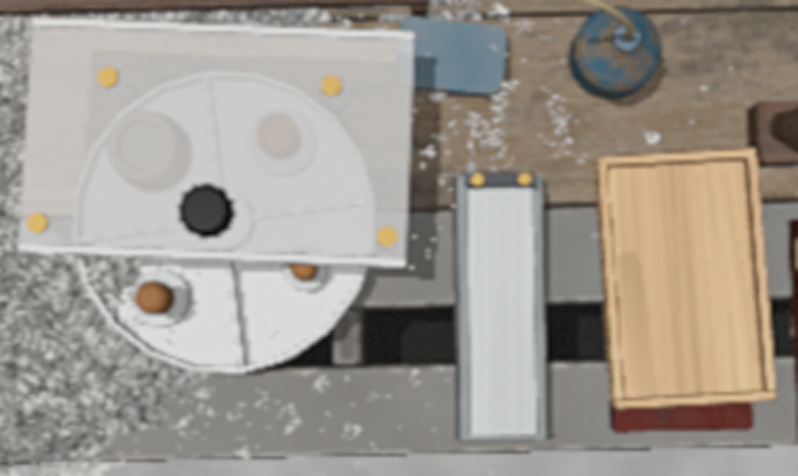

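Three laps: the medium is front left (top at z = 0.074), the small front right (0.064), the large back right under the cover, and the former back left. The knob's axis is (0.5785, -0.0345), stand yaw about -3.7°, strip centre (0.507, -0.248) at yaw -1°, and tray centre (0.525, -0.390). The measured sizes agree with the given ones. I move to the knob.

Request:
{"api": "servo_tool", "payload": {"steps": [{"tx": 1.0, "ty": 1.2, "yaw": 4, "claw": 8.5}, {"tx": 2.3, "ty": 2.6, "yaw": 4}, {"tx": 2.3, "ty": 2.6, "yaw": 4}, {"tx": 2.3, "ty": 2.6, "yaw": 4}, {"tx": 2.3, "ty": 2.6, "yaw": 4}, {"tx": 2.3, "ty": 2.6, "yaw": 4}, {"tx": 2.3, "ty": 2.6, "yaw": 4}, {"tx": 2.3, "ty": 2.6, "yaw": 4}, {"tx": 2.3, "ty": 2.6, "yaw": 4}, {"tx": 2.3, "ty": 2.6, "yaw": 4}, {"tx": 2.3, "ty": 2.6, "yaw": 4}, {"tx": 2.3, "ty": 2.6, "yaw": 4}, {"tx": 2.3, "ty": 2.6, "yaw": 4}, {"tx": 2.3, "ty": 2.6, "yaw": 4}, {"tx": 2.3, "ty": 2.6, "yaw": 4}, {"tx": 2.3, "ty": 2.6, "yaw": 4}, {"tx": 2.3, "ty": 2.6, "yaw": 4}, {"tx": 2.3, "ty": 2.6, "yaw": 4}, {"tx": 2.3, "ty": 2.6, "yaw": 4}, {"tx": 1.4, "ty": 1.7, "yaw": 4}], "newtons": 60}}

```text
invalid input at $.steps[0]: expected keys tx, ty, tz, yaw, claw
```

Request:
{"api": "servo_tool", "payload": {"steps": [{"tx": 1.0, "ty": 1.2, "tz": 0, "yaw": 4, "claw": 8.5}, {"tx": 2.3, "ty": 2.6, "tz": 0, "yaw": 4, "claw": 8.5}, {"tx": 2.3, "ty": 2.6, "tz": 0, "yaw": 4, "claw": 8.5}, {"tx": 2.3, "ty": 2.6, "tz": 0, "yaw": 4, "claw": 8.5}, {"tx": 2.3, "ty": 2.6, "tz": 0, "yaw": 4, "claw": 8.5}, {"tx": 2.3, "ty": 2.6, "tz": 0, "yaw": 4, "claw": 8.5}, {"tx": 2.3, "ty": 2.6, "tz": 0, "yaw": 4, "claw": 8.5}, {"tx": 2.3, "ty": 2.6, "tz": 0, "yaw": 4, "claw": 8.5}, {"tx": 2.3, "ty": 2.6, "tz": 0, "yaw": 4, "claw": 8.5}, {"tx": 2.3, "ty": 2.6, "tz": 0, "yaw": 4, "claw": 8.5}, {"tx": 2.3, "ty": 2.6, "tz": 0, "yaw": 4, "claw": 8.5}, {"tx": 2.3, "ty": 2.6, "tz": 0, "yaw": 4, "claw": 8.5}, {"tx": 2.3, "ty": 2.6, "tz": 0, "yaw": 4, "claw": 8.5}, {"tx": 2.3, "ty": 2.6, "tz": 0, "yaw": 4, "claw": 8.5}, {"tx": 2.3, "ty": 2.6, "tz": 0, "yaw": 4, "claw": 8.5}, {"tx": 2.3, "ty": 2.6, "tz": 0, "yaw": 4, "claw": 8.5}, {"tx": 2.3, "ty": 2.6, "tz": 0, "yaw": 4, "claw": 8.5}, {"tx": 2.3, "ty": 2.6, "tz": 0, "yaw": 4, "claw": 8.5}, {"tx": 2.3, "ty": 2.6, "tz": 0, "yaw": 4, "claw": 8.5}, {"tx": 1.4, "ty": 1.7, "tz": 0, "yaw": 4, "claw": 8.5}], "newtons": 60}}

```text
time_s: 2.1
position: [0.5776, -0.0334, 0.2498]
tool_rot: [[-0.084, 0.996, -0.001], [0.996, 0.084, 0.0], [0.0, -0.001, -1.0]]
ft_force: [0.2, -0.4, 0.1]
grip_width: 0.0854
gripper_force: 0.0
```

Request:
{"api": "servo_tool", "payload": {"steps": [{"tx": 0.1, "ty": -0.1, "tz": -2.0, "yaw": 0, "claw": 8.5}, {"tx": 0, "ty": 0, "tz": -3.0, "yaw": 0, "claw": 8.5}, {"tx": 0, "ty": 0, "tz": -3.0, "yaw": 0, "claw": 8.5}, {"tx": 0, "ty": 0, "tz": -2.7, "yaw": 0, "claw": 7}, {"tx": 0, "ty": 0, "tz": -1.5, "yaw": 0, "claw": 6}, {"tx": 0, "ty": 0, "tz": -0.4, "yaw": 0, "claw": 5}, {"tx": 0, "ty": 0, "tz": 0, "yaw": 0, "claw": 3}, {"tx": 0, "ty": 0, "tz": 0, "yaw": 0, "claw": 3}, {"tx": 0, "ty": 0, "tz": 0, "yaw": 0, "claw": 3}, {"tx": 0, "ty": 0, "tz": 0, "yaw": 0, "claw": 3}, {"tx": 0, "ty": 0, "tz": 0, "yaw": 0, "claw": 3}], "newtons": 40}}

```text
time_s: 3.2
position: [0.5789, -0.0361, 0.1242]
tool_rot: [[-0.08, 0.997, 0.003], [0.997, 0.08, 0.0], [0.0, 0.003, -1.0]]
ft_force: [10.4, 1.8, -12.6]
grip_width: 0.0363
gripper_force: 42.2
```

Request:
{"api": "servo_tool", "payload": {"steps": [{"tx": 0, "ty": 0, "tz": 0, "yaw": -1, "claw": 3}, {"tx": 0, "ty": 0, "tz": 0, "yaw": -3, "claw": 3}, {"tx": 0, "ty": 0, "tz": 0, "yaw": -4, "claw": 3}, {"tx": 0, "ty": 0, "tz": 0, "yaw": -5, "claw": 3}, {"tx": 0, "ty": 0, "tz": 0, "yaw": -5, "claw": 3}, {"tx": 0, "ty": 0, "tz": 0, "yaw": -5, "claw": 3}, {"tx": 0, "ty": 0, "tz": 0, "yaw": -5, "claw": 3}, {"tx": 0, "ty": 0, "tz": 0, "yaw": -5, "claw": 3}, {"tx": 0, "ty": 0, "tz": 0, "yaw": -5, "claw": 3}, {"tx": 0, "ty": 0, "tz": 0, "yaw": -5, "claw": 3}, {"tx": 0, "ty": 0, "tz": 0, "yaw": -5, "claw": 3}, {"tx": 0, "ty": 0, "tz": 0, "yaw": -5, "claw": 3}, {"tx": 0, "ty": 0, "tz": 0, "yaw": -5, "claw": 3}, {"tx": 0, "ty": 0, "tz": 0, "yaw": -5, "claw": 3}, {"tx": 0, "ty": 0, "tz": 0, "yaw": -5, "claw": 3}, {"tx": 0, "ty": 0, "tz": 0, "yaw": -5, "claw": 3}, {"tx": 0, "ty": 0, "tz": 0, "yaw": -5, "claw": 3}, {"tx": 0, "ty": 0, "tz": 0, "yaw": -5, "claw": 3}, {"tx": 0, "ty": 0, "tz": 0, "yaw": -4, "claw": 3}, {"tx": 0, "ty": 0, "tz": 0, "yaw": -4, "claw": 3}]}}

```text
time_s: 5.2
position: [0.5776, -0.0349, 0.1242]
tool_rot: [[0.998, 0.06, -0.0], [0.06, -0.998, 0.003], [-0.0, -0.003, -1.0]]
ft_force: [2.8, 6.6, -8.8]
grip_width: 0.0364
gripper_force: 42.5
```

Request:
{"api": "servo_tool", "payload": {"steps": [{"tx": 0, "ty": 0, "tz": 0, "yaw": -5, "claw": 3}, {"tx": 0, "ty": 0, "tz": 0, "yaw": -5, "claw": 3}, {"tx": 0, "ty": 0, "tz": 0, "yaw": -5, "claw": 3}, {"tx": 0, "ty": 0, "tz": 0, "yaw": -5, "claw": 3}, {"tx": 0, "ty": 0, "tz": 0, "yaw": -5, "claw": 3}, {"tx": 0, "ty": 0, "tz": 0, "yaw": -5, "claw": 3}, {"tx": 0, "ty": 0, "tz": 0, "yaw": -5, "claw": 3}, {"tx": 0, "ty": 0, "tz": 0, "yaw": -5, "claw": 3}, {"tx": 0, "ty": 0, "tz": 0, "yaw": -5, "claw": 3}, {"tx": 0, "ty": 0, "tz": 0, "yaw": -4, "claw": 3}, {"tx": 0, "ty": 0, "tz": 0, "yaw": -2, "claw": 3}, {"tx": 0, "ty": 0, "tz": 0, "yaw": -1, "claw": 3}, {"tx": 0, "ty": 0, "tz": 0, "yaw": 0, "claw": 3}]}}

```text
time_s: 6.5
position: [0.578, -0.0339, 0.1243]
tool_rot: [[0.664, -0.748, 0.001], [-0.748, -0.664, 0.004], [-0.002, -0.004, -1.0]]
ft_force: [4.9, 12.1, -10.4]
grip_width: 0.0366
gripper_force: 42.6
```

Request:
{"api": "servo_tool", "payload": {"steps": [{"tx": 0, "ty": 0, "tz": 0, "yaw": 0, "claw": 6}, {"tx": 0, "ty": 0, "tz": 0, "yaw": 0, "claw": 7}, {"tx": 0, "ty": 0, "tz": 0.5, "yaw": 0, "claw": 8.5}, {"tx": 0, "ty": 0, "tz": 3, "yaw": 5, "claw": 8.5}, {"tx": -1, "ty": 0, "tz": 4, "yaw": 8, "claw": 8.5}, {"tx": -3, "ty": 0.1, "tz": 3, "yaw": 8, "claw": 8.5}, {"tx": -3, "ty": 0.1, "tz": 2, "yaw": 8, "claw": 8.5}, {"tx": -3, "ty": 0.1, "tz": 0, "yaw": 8, "claw": 8.5}, {"tx": -2, "ty": 0.1, "tz": 0, "yaw": 8, "claw": 8.5}, {"tx": 0, "ty": 0, "tz": 0, "yaw": 0, "claw": 8.5}]}}

```text
time_s: 7.5
position: [0.4559, -0.0321, 0.2507]
tool_rot: [[0.998, -0.058, 0.001], [-0.058, -0.998, -0.001], [0.001, 0.001, -1.0]]
ft_force: [0.2, 0.2, -0.3]
grip_width: 0.085
gripper_force: 0.0
```

Run:
```python
from h import *
for c in('wrist','top'):
    m,im,d=snap(c,c+'1.png'); W=cloud(m,d); Z=np.nan_to_num(W[...,2])
    # points near window, lap top
    A=np.hypot(W[...,0]-.4987,W[...,1]+.0293)<.055
    for lo,hi in((.06,.095),(.026,.036)):
        k=A&(Z>lo)&(Z<hi)
        if k.sum()>20:
            P=W[k]; (c0,r)=cv2.minEnclosingCircle(P[:,:2].astype(np.float32)); print(c,lo,k.sum(),np.round(P.mean(0),4),np.round(c0,4),round(r,4),'top',np.percentile(P[:,2],95).round(4))
print(env.observe()['position'],env.observe()['q'])
```

```text
wrist 0.06 1701 [ 0.5186 -0.034   0.0838] [ 0.522 -0.031] 0.037 top 0.0923
wrist 0.026 1950 [ 0.4965 -0.0298  0.0307] [ 0.4988 -0.0293] 0.055 top 0.0344
top 0.06 254 [ 0.5143 -0.0337  0.0827] [ 0.5221 -0.0307] 0.0354 top 0.0934
top 0.026 294 [ 0.5005 -0.0366  0.0305] [ 0.5008 -0.0307] 0.0548 top 0.034
[ 0.45809166 -0.03254448  0.25017829] [-1.88863726e+01  1.26362594e+01  8.79180943e+01 -2.83086012e-03
  7.93331279e+01  7.47149201e+01]
```

View pics/wrist1.png

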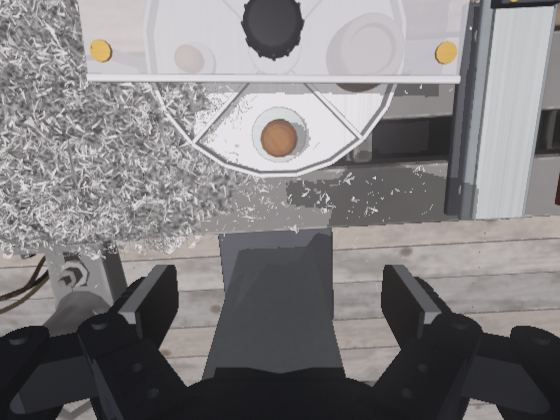

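Wrist view: the large lap stands in the opening, with its handle at (278,138) and its disc around (280,135). The bay's ribs lie symmetrically about it. The former is right under the cover at (365,50) and a pale lap is left at (190,58).

```bash
cat >> h.py <<'E'
def lap(cx,cy,zf,ht,R,r=.05,cams=('wrist','top'),name=None,xmax=.53):
    for c in cams:
        m,im,d=snap(c,name and c+name); W=cloud(m,d); Z=np.nan_to_num(W[...,2])
        A=(np.hypot(W[...,0]-cx,W[...,1]-cy)<r)&(W[...,0]<xmax)
        for n,lo,hi in(('handle',zf+ht-.012,zf+ht+.006),('disc',zf+.009,zf+.019)):
            k=(A&(Z>lo)&(Z<hi)).astype(np.uint8); N,l,s,cc=cv2.connectedComponentsWithStats(k)
            for i in range(1,N):
                if s[i,4]>15:
                    P=W[l==i]; c0,rr=cv2.minEnclosingCircle(P[:,:2].astype(np.float32)); print(c,n,s[i,4],np.round(P.mean(0),4),'circ',np.round(c0,4),round(rr,4),'top',np.percentile(P[:,2],95).round(4))
    print(np.round(env.observe()['position'],4))
E
python3 -c "
from h import *
lap(.4987,-.0293,.016,.066,.027)"
```

```text
wrist handle 1085 [ 0.5019 -0.0348  0.0799] circ [ 0.5012 -0.0348] 0.0161 top 0.0826
wrist disc 1258 [ 0.5049 -0.0351  0.0298] circ [ 0.501  -0.0345] 0.027 top 0.031
wrist disc 437 [ 0.4654 -0.0273  0.0324] circ [ 0.4722 -0.0274] 0.0421 top 0.0346
top handle 177 [ 0.5019 -0.0336  0.0803] circ [ 0.5019 -0.0325] 0.0159 top 0.0847
top disc 261 [ 0.5018 -0.0361  0.0302] circ [ 0.502  -0.0324] 0.027 top 0.0335
[ 0.4585 -0.0325  0.2495]
```

Request:
{"api": "servo_tool", "payload": {"steps": [{"tx": 2.0, "ty": -0.1, "tz": -2, "yaw": 0, "claw": 7}, {"tx": 2.3, "ty": -0.1, "tz": -4, "yaw": 0, "claw": 6}, {"tx": 0, "ty": 0, "tz": -4, "yaw": 0, "claw": 6}, {"tx": 0, "ty": 0, "tz": -4, "yaw": 0, "claw": 6}, {"tx": 0, "ty": 0, "tz": -3, "yaw": 0, "claw": 6}, {"tx": 0, "ty": 0, "tz": -2, "yaw": 0, "claw": 6}, {"tx": 0, "ty": 0, "tz": -0.7, "yaw": 0, "claw": 6}, {"tx": 0, "ty": 0, "tz": 0, "yaw": 0, "claw": 6}], "newtons": 60}}

```text
time_s: 8.5
position: [0.501, -0.0342, 0.0516]
tool_rot: [[0.998, -0.06, -0.001], [-0.06, -0.998, 0.0], [-0.001, -0.0, -1.0]]
ft_force: [-0.1, -0.4, 0.4]
grip_width: 0.0602
gripper_force: 0.0
```

Request:
{"api": "servo_tool", "payload": {"steps": [{"tx": 0, "ty": 0, "tz": 0, "yaw": 0, "claw": 4}, {"tx": 0, "ty": 0, "tz": 0, "yaw": 0, "claw": 3}, {"tx": 0, "ty": 0, "tz": 0, "yaw": 0, "claw": 2}, {"tx": 0, "ty": 0, "tz": 0, "yaw": 0, "claw": 2}, {"tx": 0, "ty": 0, "tz": 0, "yaw": 0, "claw": 2}, {"tx": 0, "ty": 0, "tz": 0, "yaw": 0, "claw": 2}]}}

```text
time_s: 9.1
position: [0.5013, -0.0344, 0.0536]
tool_rot: [[0.998, -0.059, 0.003], [-0.059, -0.998, -0.001], [0.003, 0.001, -1.0]]
ft_force: [-0.7, 0.1, 6.6]
grip_width: 0.0309
gripper_force: 59.5
```

Request:
{"api": "servo_tool", "payload": {"steps": [{"tx": 0, "ty": 0, "tz": 0.5, "yaw": 0, "claw": 2}, {"tx": 0, "ty": 0, "tz": 1.5, "yaw": 0, "claw": 2}, {"tx": 0, "ty": 0, "tz": 3, "yaw": 0, "claw": 2}, {"tx": 0, "ty": 0, "tz": 3, "yaw": 0, "claw": 2}, {"tx": 0, "ty": 0, "tz": 2, "yaw": 0, "claw": 2}, {"tx": 0, "ty": -1, "tz": 1, "yaw": 0, "claw": 2}, {"tx": 0.5, "ty": -2.5, "tz": 0, "yaw": 0, "claw": 2}, {"tx": 0.5, "ty": -3, "tz": 0, "yaw": 0, "claw": 2}, {"tx": 0.8, "ty": -3, "tz": 0, "yaw": 0, "claw": 2}, {"tx": 0.8, "ty": -3, "tz": 0, "yaw": 0, "claw": 2}, {"tx": 0.8, "ty": -3, "tz": 0, "yaw": 0, "claw": 2}, {"tx": 0.8, "ty": -2.5, "tz": 0, "yaw": 0, "claw": 2}, {"tx": 0.8, "ty": -2, "tz": 0, "yaw": 0, "claw": 2}, {"tx": 0.8, "ty": -1, "tz": 0, "yaw": 0, "claw": 2}, {"tx": 0.7, "ty": -0.5, "tz": 0, "yaw": 0, "claw": 2}, {"tx": 0, "ty": 0, "tz": 0, "yaw": 0, "claw": 2}, {"tx": 0, "ty": 0, "tz": 0, "yaw": 0, "claw": 2}]}}

```text
time_s: 10.8
position: [0.5653, -0.2488, 0.1619]
tool_rot: [[0.998, -0.059, -0.001], [-0.059, -0.998, 0.001], [-0.001, -0.001, -1.0]]
ft_force: [-0.6, 0.6, -2.3]
grip_width: 0.0303
gripper_force: 59.7
```

Run:
```python
from h import *
m,im,d=snap('top'); Wt=cloud(m,d)
s,i2,d2=snap('scene'); W2=cloud(s,d2)
k=(np.abs(Wt[...,0]-.505)<.1)&(np.abs(Wt[...,1]+.248)<.04)&(Wt[...,2]>.035)&(Wt[...,2]<.047)
P=Wt[k]; print('strip z',np.median(P[:,2]))
m,im,d=snap('wrist','wrist2.png'); W=cloud(m,d)
# lateral extent of strip in wrist
for x0 in(.42,.44,.46,.48,.5):
    for n,X in(('w',W),('t',Wt)):
        Z=X[...,2]; q=X[(np.abs(X[...,0]-x0)<.004)&(np.abs(X[...,1]+.248)<.045)&(Z>.036)&(Z<.05)]
        if len(q)>10: print(n,x0,np.round([q[:,1].min(),q[:,1].max(),q[:,1].mean(),np.median(q[:,2])],4))
for n,X in(('w',W),('t',Wt)):
    Z=X[...,2]; q=X[(np.abs(X[...,1]+.248)<.02)&(Z>.049)&(Z<.06)&(X[...,0]>.58)]
    if len(q)>5: print(n,'stop',q[:,0].min(),q[:,0].max(),q[:,2].mean())
st=env.observe();print(st['position'],st['ft_force'])
```

```text
strip z 0.04139825428559796
w 0.42 [-0.282  -0.2178 -0.2479  0.0418]
w 0.44 [-0.2805 -0.2656 -0.2728  0.042 ]
t 0.48 [-0.2773 -0.2532 -0.2649  0.0413]
t 0.5 [-0.28   -0.2235 -0.2522  0.0413]
w stop 0.5982227576030305 0.6087420542720576 0.052924592742868
t stop 1.0070412166471931 1.0636139751143863 0.05674118243274898
[ 0.56536277 -0.24865151  0.16238249] [-0.14560348 -0.40252881 -2.35367128]
```

View pics/wrist2.png

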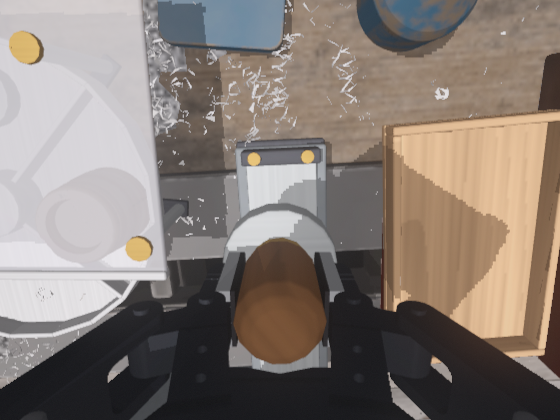

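Wrist view: the large lap hangs upright in the jaws over the strip (about (280,300)). The stop block's studs are at (253,158) and (307,157). I lower it gently.

Request:
{"api": "servo_tool", "payload": {"steps": [{"tx": 0.2, "ty": 0, "tz": -2, "yaw": 0, "claw": 2}, {"tx": 0, "ty": 0, "tz": -3, "yaw": 0, "claw": 2}, {"tx": 0, "ty": 0, "tz": -2, "yaw": 0, "claw": 2}, {"tx": 0, "ty": 0, "tz": -0.9, "yaw": 0, "claw": 2}, {"tx": 0, "ty": 0, "tz": -0.2, "yaw": 0, "claw": 2}, {"tx": 0, "ty": 0, "tz": -0.2, "yaw": 0, "claw": 2}, {"tx": 0, "ty": 0, "tz": -0.2, "yaw": 0, "claw": 2}, {"tx": 0, "ty": 0, "tz": -0.1, "yaw": 0, "claw": 2}, {"tx": 0, "ty": 0, "tz": 0, "yaw": 0, "claw": 2}, {"tx": 0, "ty": 0, "tz": 0, "yaw": 0, "claw": 2}]}}

```text
time_s: 11.95
position: [0.5681, -0.2495, 0.0771]
tool_rot: [[0.998, -0.059, 0.002], [-0.059, -0.998, -0.001], [0.002, 0.001, -1.0]]
ft_force: [1.2, -0.5, 1.6]
grip_width: 0.0313
gripper_force: 60.0
```

Request:
{"api": "servo_tool", "payload": {"steps": [{"tx": 0, "ty": 0, "tz": -0.2, "yaw": 0, "claw": 2}, {"tx": 0, "ty": 0, "tz": -0.2, "yaw": 0, "claw": 2}, {"tx": 0, "ty": 0, "tz": -0.2, "yaw": 0, "claw": 2}, {"tx": 0, "ty": 0, "tz": 0, "yaw": 0, "claw": 2}, {"tx": 0, "ty": 0, "tz": 0, "yaw": 0, "claw": 2}, {"tx": 0, "ty": 0, "tz": 0, "yaw": 0, "claw": 2}]}}

```text
time_s: 12.55
position: [0.5681, -0.2495, 0.0711]
tool_rot: [[0.998, -0.059, 0.002], [-0.059, -0.998, -0.001], [0.002, 0.001, -1.0]]
ft_force: [0.7, 1.1, 6.8]
grip_width: 0.0302
gripper_force: 60.5
```

Request:
{"api": "servo_tool", "payload": {"steps": [{"tx": -0.2, "ty": 0, "tz": 0, "yaw": 0, "claw": 2}, {"tx": -0.4, "ty": 0, "tz": 0, "yaw": 0, "claw": 2}, {"tx": -0.5, "ty": 0.01, "tz": 0, "yaw": 0, "claw": 2}, {"tx": -0.5, "ty": 0.01, "tz": 0, "yaw": 0, "claw": 2}, {"tx": -0.5, "ty": 0.01, "tz": 0, "yaw": 0, "claw": 2}, {"tx": -0.5, "ty": 0.01, "tz": 0, "yaw": 0, "claw": 2}, {"tx": -0.5, "ty": 0.01, "tz": 0, "yaw": 0, "claw": 2}, {"tx": -0.5, "ty": 0.01, "tz": 0, "yaw": 0, "claw": 2}, {"tx": -0.5, "ty": 0.01, "tz": 0, "yaw": 0, "claw": 2}, {"tx": -0.5, "ty": 0.01, "tz": 0, "yaw": 0, "claw": 2}]}}

```text
time_s: 13.55
position: [0.5232, -0.2493, 0.0715]
tool_rot: [[0.998, -0.06, 0.005], [-0.06, -0.998, -0.003], [0.005, 0.002, -1.0]]
ft_force: [7.6, 0.5, 6.8]
grip_width: 0.0306
gripper_force: 60.5
```

Request:
{"api": "servo_tool", "payload": {"steps": [{"tx": -0.5, "ty": 0.01, "tz": 0, "yaw": 0, "claw": 2}, {"tx": -0.5, "ty": 0.02, "tz": 0, "yaw": 0, "claw": 2}, {"tx": -0.5, "ty": 0.01, "tz": 0, "yaw": 0, "claw": 2}, {"tx": -0.5, "ty": 0.02, "tz": 0, "yaw": 0, "claw": 2}, {"tx": -0.5, "ty": 0.01, "tz": 0, "yaw": 0, "claw": 2}, {"tx": -0.5, "ty": 0.02, "tz": 0, "yaw": 0, "claw": 2}, {"tx": -0.5, "ty": 0.01, "tz": 0, "yaw": 0, "claw": 2}, {"tx": -0.5, "ty": 0.02, "tz": 0, "yaw": 0, "claw": 2}, {"tx": -0.5, "ty": 0.01, "tz": 0, "yaw": 0, "claw": 2}, {"tx": -0.5, "ty": 0.02, "tz": 0, "yaw": 0, "claw": 2}, {"tx": -0.5, "ty": 0.01, "tz": 0, "yaw": 0, "claw": 2}, {"tx": -0.5, "ty": 0.02, "tz": 0, "yaw": 0, "claw": 2}, {"tx": -0.5, "ty": 0.01, "tz": 0, "yaw": 0, "claw": 2}, {"tx": -0.5, "ty": 0.02, "tz": 0, "yaw": 0, "claw": 2}, {"tx": -0.5, "ty": 0.01, "tz": 0, "yaw": 0, "claw": 2}, {"tx": -0.5, "ty": 0.02, "tz": 0, "yaw": 0, "claw": 2}, {"tx": -0.4, "ty": 0, "tz": 0, "yaw": 0, "claw": 2}, {"tx": -0.1, "ty": 0, "tz": 0, "yaw": 0, "claw": 2}, {"tx": 0, "ty": 0, "tz": 0, "yaw": 0, "claw": 2}, {"tx": 0, "ty": 0, "tz": 0, "yaw": 0, "claw": 2}]}}

```text
time_s: 15.55
position: [0.4379, -0.247, 0.0712]
tool_rot: [[0.998, -0.06, 0.004], [-0.06, -0.998, -0.003], [0.004, 0.003, -1.0]]
ft_force: [4.8, -1.1, 7.5]
grip_width: 0.0308
gripper_force: 60.5
```

Request:
{"api": "servo_tool", "payload": {"steps": [{"tx": 0, "ty": 0, "tz": 0.5, "yaw": 0, "claw": 2}, {"tx": 0, "ty": 0, "tz": 1.5, "yaw": 0, "claw": 2}, {"tx": 0, "ty": 0, "tz": 2, "yaw": 0, "claw": 2}, {"tx": 0.6, "ty": -0.5, "tz": 1.5, "yaw": 0, "claw": 2}, {"tx": 1.6, "ty": -1.6, "tz": 0.5, "yaw": 0, "claw": 2}, {"tx": 2.5, "ty": -2.5, "tz": 0, "yaw": 0, "claw": 2}, {"tx": 2.5, "ty": -2.5, "tz": 0, "yaw": 0, "claw": 2}, {"tx": 2.5, "ty": -2.5, "tz": 0, "yaw": 0, "claw": 2}, {"tx": 2.5, "ty": -2.5, "tz": 0, "yaw": 0, "claw": 2}, {"tx": 1.5, "ty": -1.5, "tz": 0, "yaw": 0, "claw": 2}, {"tx": 0.5, "ty": -0.5, "tz": 0, "yaw": 0, "claw": 2}, {"tx": 0, "ty": 0, "tz": -1, "yaw": 0, "claw": 2}, {"tx": 0, "ty": 0, "tz": -2, "yaw": 0, "claw": 2}, {"tx": 0, "ty": 0, "tz": -2, "yaw": 0, "claw": 2}, {"tx": 0, "ty": 0, "tz": -0.7, "yaw": 0, "claw": 2}, {"tx": 0, "ty": 0, "tz": -0.3, "yaw": 0, "claw": 2}, {"tx": 0, "ty": 0, "tz": -0.1, "yaw": 0, "claw": 2}, {"tx": 0, "ty": 0, "tz": 0, "yaw": 0, "claw": 2}]}}

```text
time_s: 17.35
position: [0.5787, -0.3871, 0.0702]
tool_rot: [[0.998, -0.059, 0.001], [-0.059, -0.998, -0.001], [0.001, 0.001, -1.0]]
ft_force: [0.5, 1.0, -2.5]
grip_width: 0.0308
gripper_force: 59.7
```

Request:
{"api": "servo_tool", "payload": {"steps": [{"tx": 0, "ty": 0, "tz": -0.15, "yaw": 0, "claw": 2}, {"tx": 0, "ty": 0, "tz": -0.1, "yaw": 0, "claw": 2}, {"tx": 0, "ty": 0, "tz": 0, "yaw": 0, "claw": 3.3}, {"tx": 0, "ty": 0, "tz": 0, "yaw": 0, "claw": 4}, {"tx": 0, "ty": 0, "tz": 0, "yaw": 0, "claw": 5}, {"tx": 0, "ty": 0, "tz": 0, "yaw": 0, "claw": 5}, {"tx": 0, "ty": 0, "tz": 1, "yaw": 0, "claw": 5}, {"tx": 0, "ty": 0, "tz": 3, "yaw": 0, "claw": 5}, {"tx": 0, "ty": 0, "tz": 4, "yaw": 0, "claw": 6}, {"tx": 0, "ty": 0, "tz": 4, "yaw": 0, "claw": 8}, {"tx": 0, "ty": 1, "tz": 2, "yaw": 0, "claw": 8.5}, {"tx": 0, "ty": 3, "tz": 0, "yaw": 0, "claw": 8.5}, {"tx": 0, "ty": 4, "tz": 0, "yaw": 0, "claw": 8.5}, {"tx": 0, "ty": 4, "tz": 0, "yaw": 0, "claw": 8.5}, {"tx": 0, "ty": 0, "tz": 0, "yaw": 0, "claw": 8.5}]}}

```text
time_s: 18.85
position: [0.5789, -0.2627, 0.2084]
tool_rot: [[0.998, -0.055, 0.001], [-0.055, -0.998, 0.001], [0.001, -0.001, -1.0]]
ft_force: [0.2, -0.7, 0.1]
grip_width: 0.0847
gripper_force: 0.0
```

```bash
python3 - <<'E'
from h import *
m,im,d=snap('top','top3.png',(140,130,430,310,2.7))
E
python3 -c "
from h import *
lap(.579,-.387,.03,.066,.027,cams=('top',),xmax=.7)"
```

```text
[ 0.5789 -0.2666  0.2079]
```

View pics/top3.png

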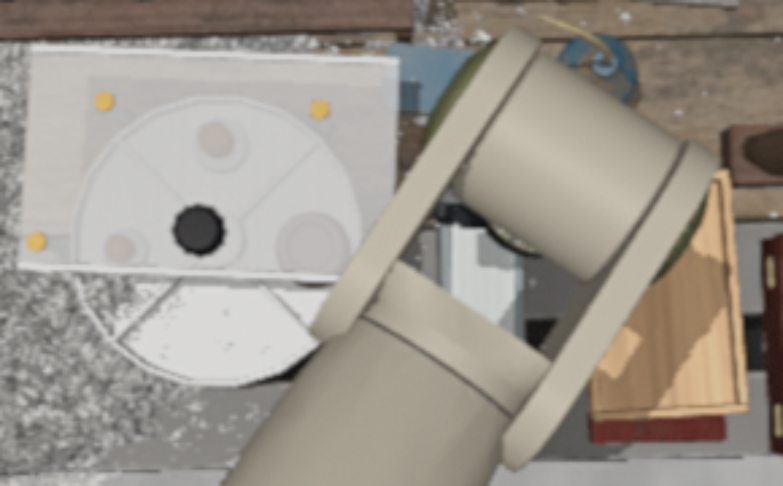

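Top view: the ribs still line up with the opening. The medium lap is at the back (215,140), the small at left (125,247), the former at right (312,245). The tray is hidden by the arm. The next turn is +180°.

Request:
{"api": "servo_tool", "payload": {"steps": [{"tx": 0, "ty": 1.5, "tz": 0, "yaw": 0, "claw": 8.5}, {"tx": 0, "ty": 3, "tz": 0, "yaw": 0, "claw": 8.5}, {"tx": 0, "ty": 4, "tz": 0, "yaw": 0, "claw": 8.5}, {"tx": 0, "ty": 4, "tz": 0, "yaw": 0, "claw": 8.5}, {"tx": 0, "ty": 4, "tz": 0, "yaw": 0, "claw": 8.5}, {"tx": 0, "ty": 3.5, "tz": 0, "yaw": 0, "claw": 8.5}, {"tx": 0, "ty": 2.2, "tz": 0, "yaw": 0, "claw": 8.5}, {"tx": 0, "ty": 1, "tz": -1, "yaw": 0, "claw": 7.5}, {"tx": 0, "ty": 0, "tz": -2.5, "yaw": 0, "claw": 6.5}, {"tx": 0, "ty": 0, "tz": -3, "yaw": 0, "claw": 6}, {"tx": 0, "ty": 0, "tz": -1.5, "yaw": 0, "claw": 5.5}, {"tx": 0, "ty": 0, "tz": -0.3, "yaw": 0, "claw": 5}, {"tx": 0, "ty": 0, "tz": 0, "yaw": 0, "claw": 3}, {"tx": 0, "ty": 0, "tz": 0, "yaw": 0, "claw": 3}, {"tx": 0, "ty": 0, "tz": 0, "yaw": 0, "claw": 3}, {"tx": 0, "ty": 0, "tz": 0, "yaw": 0, "claw": 3}, {"tx": 0, "ty": 0, "tz": 0, "yaw": 0, "claw": 3}], "newtons": 40}}

```text
time_s: 20.65
position: [0.5785, -0.0348, 0.1235]
tool_rot: [[0.998, -0.059, -0.001], [-0.059, -0.998, 0.001], [-0.001, -0.001, -1.0]]
ft_force: [2.2, 4.7, -11.7]
grip_width: 0.0363
gripper_force: 41.6
```

Request:
{"api": "servo_tool", "payload": {"steps": [{"tx": 0, "ty": 0, "tz": 0, "yaw": 1, "claw": 3}, {"tx": 0, "ty": 0, "tz": 0, "yaw": 3, "claw": 3}, {"tx": 0, "ty": 0, "tz": 0, "yaw": 4, "claw": 3}, {"tx": 0, "ty": 0, "tz": 0, "yaw": 5, "claw": 3}, {"tx": 0, "ty": 0, "tz": 0, "yaw": 5, "claw": 3}, {"tx": 0, "ty": 0, "tz": 0, "yaw": 5, "claw": 3}, {"tx": 0, "ty": 0, "tz": 0, "yaw": 5, "claw": 3}, {"tx": 0, "ty": 0, "tz": 0, "yaw": 5, "claw": 3}, {"tx": 0, "ty": 0, "tz": 0, "yaw": 5, "claw": 3}, {"tx": 0, "ty": 0, "tz": 0, "yaw": 5, "claw": 3}, {"tx": 0, "ty": 0, "tz": 0, "yaw": 5, "claw": 3}, {"tx": 0, "ty": 0, "tz": 0, "yaw": 5, "claw": 3}, {"tx": 0, "ty": 0, "tz": 0, "yaw": 5, "claw": 3}, {"tx": 0, "ty": 0, "tz": 0, "yaw": 5, "claw": 3}, {"tx": 0, "ty": 0, "tz": 0, "yaw": 5, "claw": 3}, {"tx": 0, "ty": 0, "tz": 0, "yaw": 5, "claw": 3}, {"tx": 0, "ty": 0, "tz": 0, "yaw": 5, "claw": 3}, {"tx": 0, "ty": 0, "tz": 0, "yaw": 5, "claw": 3}, {"tx": 0, "ty": 0, "tz": 0, "yaw": 5, "claw": 3}, {"tx": 0, "ty": 0, "tz": 0, "yaw": 5, "claw": 3}]}}

```text
time_s: 22.65
position: [0.5789, -0.0352, 0.1235]
tool_rot: [[0.003, 1.0, 0.001], [1.0, -0.003, -0.0], [-0.0, 0.001, -1.0]]
ft_force: [4.3, 1.9, -13.6]
grip_width: 0.0364
gripper_force: 41.6
```

Request:
{"api": "servo_tool", "payload": {"steps": [{"tx": 0, "ty": 0, "tz": 0, "yaw": 5, "claw": 3}, {"tx": 0, "ty": 0, "tz": 0, "yaw": 5, "claw": 3}, {"tx": 0, "ty": 0, "tz": 0, "yaw": 5, "claw": 3}, {"tx": 0, "ty": 0, "tz": 0, "yaw": 5, "claw": 3}, {"tx": 0, "ty": 0, "tz": 0, "yaw": 5, "claw": 3}, {"tx": 0, "ty": 0, "tz": 0, "yaw": 5, "claw": 3}, {"tx": 0, "ty": 0, "tz": 0, "yaw": 5, "claw": 3}, {"tx": 0, "ty": 0, "tz": 0, "yaw": 5, "claw": 3}, {"tx": 0, "ty": 0, "tz": 0, "yaw": 5, "claw": 3}, {"tx": 0, "ty": 0, "tz": 0, "yaw": 5, "claw": 3}, {"tx": 0, "ty": 0, "tz": 0, "yaw": 5, "claw": 3}, {"tx": 0, "ty": 0, "tz": 0, "yaw": 5, "claw": 3}, {"tx": 0, "ty": 0, "tz": 0, "yaw": 5, "claw": 3}, {"tx": 0, "ty": 0, "tz": 0, "yaw": 5, "claw": 3}, {"tx": 0, "ty": 0, "tz": 0, "yaw": 5, "claw": 3}, {"tx": 0, "ty": 0, "tz": 0, "yaw": 5, "claw": 3}, {"tx": 0, "ty": 0, "tz": 0, "yaw": 4, "claw": 3}, {"tx": 0, "ty": 0, "tz": 0, "yaw": 2, "claw": 3}, {"tx": 0, "ty": 0, "tz": 0, "yaw": 1, "claw": 3}, {"tx": 0, "ty": 0, "tz": 0, "yaw": 0, "claw": 3}]}}

```text
time_s: 24.65
position: [0.5793, -0.0348, 0.1235]
tool_rot: [[-0.998, 0.058, 0.002], [0.058, 0.998, 0.001], [-0.002, 0.001, -1.0]]
ft_force: [6.9, 5.1, -14.3]
grip_width: 0.0365
gripper_force: 41.5
```

Request:
{"api": "servo_tool", "payload": {"steps": [{"tx": 0, "ty": 0, "tz": 0, "yaw": 0, "claw": 6}, {"tx": 0, "ty": 0, "tz": 0, "yaw": 0, "claw": 7}, {"tx": 0, "ty": 0, "tz": 0.5, "yaw": 0, "claw": 8.5}, {"tx": 0, "ty": 0, "tz": 3, "yaw": 0, "claw": 8.5}, {"tx": -1, "ty": 0.1, "tz": 4, "yaw": 0, "claw": 8.5}, {"tx": -1.5, "ty": 0.1, "tz": 4, "yaw": 0, "claw": 8.5}, {"tx": -1.5, "ty": 0, "tz": 1, "yaw": 0, "claw": 8.5}, {"tx": 0, "ty": 0, "tz": 0, "yaw": 0, "claw": 8.5}, {"tx": 0, "ty": 0, "tz": 0, "yaw": 0, "claw": 8.5}]}}

```text
time_s: 25.55
position: [0.5387, -0.0332, 0.2491]
tool_rot: [[-0.998, 0.06, 0.001], [0.06, 0.998, -0.0], [-0.001, -0.0, -1.0]]
ft_force: [1.1, -0.3, 0.6]
grip_width: 0.085
gripper_force: 0.0
```

Run:
```python
from h import *
lap(.4987,-.0293,.016,.058,.0225,cams=('wrist',),name='4.png')
```

```text
wrist handle 725 [ 0.5003 -0.0308  0.0715] circ [ 0.5011 -0.0309] 0.0134 top 0.0744
wrist disc 403 [ 0.4656 -0.0275  0.0334] circ [ 0.4723 -0.0278] 0.0421 top 0.0347
wrist disc 871 [ 0.4976 -0.0306  0.0297] circ [ 0.501  -0.0308] 0.0224 top 0.0309
[ 0.5388 -0.0332  0.2483]
```

View pics/wrist4.png

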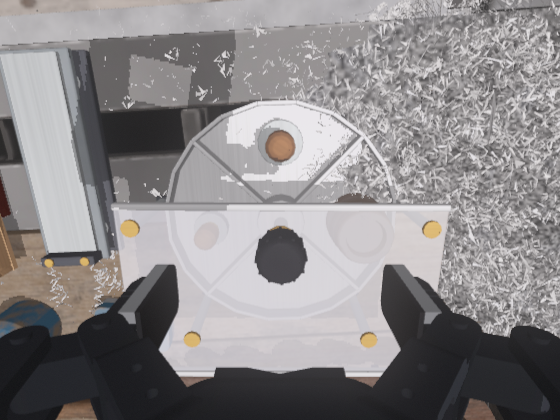

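Wrist view (from the other side): the medium lap is in the opening at (280,145). The small lap is at (208,236) and the former at (362,232). Its sizes fit the medium one, so I take it.

Request:
{"api": "servo_tool", "payload": {"steps": [{"tx": -2.0, "ty": 0.1, "tz": -1, "yaw": 0, "claw": 7}, {"tx": -1.8, "ty": 0.1, "tz": -3, "yaw": 0, "claw": 6}, {"tx": 0, "ty": 0, "tz": -4, "yaw": 0, "claw": 6}, {"tx": 0, "ty": 0, "tz": -4, "yaw": 0, "claw": 6}, {"tx": 0, "ty": 0, "tz": -4, "yaw": 0, "claw": 6}, {"tx": 0, "ty": 0, "tz": -2.5, "yaw": 0, "claw": 6}, {"tx": 0, "ty": 0, "tz": -1.1, "yaw": 0, "claw": 6}, {"tx": 0, "ty": 0, "tz": 0, "yaw": 0, "claw": 6}], "newtons": 60}}

```text
time_s: 26.4
position: [0.5003, -0.0309, 0.0514]
tool_rot: [[-0.998, 0.059, -0.003], [0.059, 0.998, 0.001], [0.003, 0.001, -1.0]]
ft_force: [0.6, 0.1, 0.1]
grip_width: 0.0597
gripper_force: 0.0
```

Request:
{"api": "servo_tool", "payload": {"steps": [{"tx": 0, "ty": 0, "tz": 0, "yaw": 0, "claw": 4}, {"tx": 0, "ty": 0, "tz": 0, "yaw": 0, "claw": 3}, {"tx": 0, "ty": 0, "tz": 0, "yaw": 0, "claw": 1.5}, {"tx": 0, "ty": 0, "tz": 0, "yaw": 0, "claw": 1.5}, {"tx": 0, "ty": 0, "tz": 0, "yaw": 0, "claw": 1.5}, {"tx": 0, "ty": 0, "tz": 0, "yaw": 0, "claw": 1.5}]}}

```text
time_s: 27.0
position: [0.5013, -0.0312, 0.0541]
tool_rot: [[-0.998, 0.059, 0.003], [0.059, 0.998, -0.001], [-0.003, -0.001, -1.0]]
ft_force: [-0.8, -0.3, 6.9]
grip_width: 0.0251
gripper_force: 58.9
```

Request:
{"api": "servo_tool", "payload": {"steps": [{"tx": 0, "ty": 0, "tz": 0.5, "yaw": 0, "claw": 1.5}, {"tx": 0, "ty": 0, "tz": 1.5, "yaw": 0, "claw": 1.5}, {"tx": 0, "ty": 0, "tz": 3, "yaw": 0, "claw": 1.5}, {"tx": 0, "ty": 0, "tz": 3, "yaw": 0, "claw": 1.5}, {"tx": 0, "ty": 0, "tz": 2, "yaw": 0, "claw": 1.5}, {"tx": 0, "ty": -1, "tz": 1, "yaw": 0, "claw": 1.5}, {"tx": 0.5, "ty": -2.5, "tz": 0, "yaw": 0, "claw": 1.5}, {"tx": 0.5, "ty": -3, "tz": 0, "yaw": 0, "claw": 1.5}, {"tx": 0.8, "ty": -3, "tz": 0, "yaw": 0, "claw": 1.5}, {"tx": 0.8, "ty": -3, "tz": 0, "yaw": 0, "claw": 1.5}, {"tx": 0.8, "ty": -3, "tz": 0, "yaw": 0, "claw": 1.5}, {"tx": 0.8, "ty": -2.8, "tz": 0, "yaw": 0, "claw": 1.5}, {"tx": 0.8, "ty": -2, "tz": 0, "yaw": 0, "claw": 1.5}, {"tx": 0.8, "ty": -1, "tz": 0, "yaw": 0, "claw": 1.5}, {"tx": 0.7, "ty": -0.5, "tz": 0, "yaw": 0, "claw": 1.5}, {"tx": 0, "ty": 0, "tz": -1, "yaw": 0, "claw": 1.5}, {"tx": 0, "ty": 0, "tz": -2, "yaw": 0, "claw": 1.5}, {"tx": 0, "ty": 0, "tz": -2, "yaw": 0, "claw": 1.5}, {"tx": 0, "ty": 0, "tz": -1, "yaw": 0, "claw": 1.5}, {"tx": 0, "ty": 0, "tz": 0, "yaw": 0, "claw": 1.5}]}}

```text
time_s: 29.0
position: [0.5648, -0.2482, 0.1011]
tool_rot: [[-0.998, 0.059, -0.003], [0.059, 0.998, 0.002], [0.003, 0.002, -1.0]]
ft_force: [-0.4, -1.2, -1.3]
grip_width: 0.0255
gripper_force: 59.1
```

Request:
{"api": "servo_tool", "payload": {"steps": [{"tx": 0.1, "ty": -0.05, "tz": -1, "yaw": 0, "claw": 1.5}, {"tx": 0.1, "ty": 0, "tz": -0.8, "yaw": 0, "claw": 1.5}, {"tx": 0, "ty": 0, "tz": -0.3, "yaw": 0, "claw": 1.5}, {"tx": 0, "ty": 0, "tz": -0.2, "yaw": 0, "claw": 1.5}, {"tx": 0, "ty": 0, "tz": -0.2, "yaw": 0, "claw": 1.5}, {"tx": 0, "ty": 0, "tz": 0, "yaw": 0, "claw": 1.5}, {"tx": 0, "ty": 0, "tz": 0, "yaw": 0, "claw": 1.5}, {"tx": 0, "ty": 0, "tz": 0, "yaw": 0, "claw": 1.5}]}}

```text
time_s: 29.8
position: [0.5677, -0.2495, 0.0782]
tool_rot: [[-0.998, 0.059, 0.0], [0.059, 0.998, -0.0], [-0.0, -0.0, -1.0]]
ft_force: [-2.5, 2.9, 2.1]
grip_width: 0.0258
gripper_force: 59.5
```

Request:
{"api": "servo_tool", "payload": {"steps": [{"tx": 0, "ty": 0, "tz": -0.2, "yaw": 0, "claw": 1.5}, {"tx": 0, "ty": 0, "tz": -0.2, "yaw": 0, "claw": 1.5}, {"tx": 0, "ty": 0, "tz": -0.2, "yaw": 0, "claw": 1.5}, {"tx": 0, "ty": 0, "tz": 0, "yaw": 0, "claw": 1.5}, {"tx": 0, "ty": 0, "tz": 0, "yaw": 0, "claw": 1.5}, {"tx": 0, "ty": 0, "tz": 0, "yaw": 0, "claw": 1.5}]}}

```text
time_s: 30.4
position: [0.5677, -0.2496, 0.0724]
tool_rot: [[-0.998, 0.059, 0.001], [0.059, 0.998, -0.0], [-0.001, -0.0, -1.0]]
ft_force: [-2.8, 2.2, 7.5]
grip_width: 0.0253
gripper_force: 60.1
```

Force 8.9 N, about 7.7 mm sunk. Stroke.

Request:
{"api": "servo_tool", "payload": {"steps": [{"tx": -0.2, "ty": 0, "tz": 0, "yaw": 0, "claw": 1.5}, {"tx": -0.4, "ty": 0, "tz": 0, "yaw": 0, "claw": 1.5}, {"tx": -0.5, "ty": 0.01, "tz": 0, "yaw": 0, "claw": 1.5}, {"tx": -0.5, "ty": 0.01, "tz": 0, "yaw": 0, "claw": 1.5}, {"tx": -0.5, "ty": 0.01, "tz": 0, "yaw": 0, "claw": 1.5}, {"tx": -0.5, "ty": 0.01, "tz": 0, "yaw": 0, "claw": 1.5}, {"tx": -0.5, "ty": 0.01, "tz": 0, "yaw": 0, "claw": 1.5}, {"tx": -0.5, "ty": 0.01, "tz": 0, "yaw": 0, "claw": 1.5}, {"tx": -0.5, "ty": 0.01, "tz": 0, "yaw": 0, "claw": 1.5}, {"tx": -0.5, "ty": 0.01, "tz": 0, "yaw": 0, "claw": 1.5}]}}

```text
time_s: 31.4
position: [0.5236, -0.25, 0.0732]
tool_rot: [[-0.998, 0.06, 0.006], [0.06, 0.998, -0.004], [-0.007, -0.003, -1.0]]
ft_force: [5.6, -0.5, 7.5]
grip_width: 0.0254
gripper_force: 60.0
```

Request:
{"api": "servo_tool", "payload": {"steps": [{"tx": -0.5, "ty": 0.01, "tz": 0, "yaw": 0, "claw": 1.5}, {"tx": -0.5, "ty": 0.02, "tz": 0, "yaw": 0, "claw": 1.5}, {"tx": -0.5, "ty": 0.01, "tz": 0, "yaw": 0, "claw": 1.5}, {"tx": -0.5, "ty": 0.02, "tz": 0, "yaw": 0, "claw": 1.5}, {"tx": -0.5, "ty": 0.01, "tz": 0, "yaw": 0, "claw": 1.5}, {"tx": -0.5, "ty": 0.02, "tz": 0, "yaw": 0, "claw": 1.5}, {"tx": -0.5, "ty": 0.01, "tz": 0, "yaw": 0, "claw": 1.5}, {"tx": -0.5, "ty": 0.02, "tz": 0, "yaw": 0, "claw": 1.5}, {"tx": -0.5, "ty": 0.01, "tz": 0, "yaw": 0, "claw": 1.5}, {"tx": -0.5, "ty": 0.02, "tz": 0, "yaw": 0, "claw": 1.5}, {"tx": -0.5, "ty": 0.01, "tz": 0, "yaw": 0, "claw": 1.5}, {"tx": -0.5, "ty": 0.02, "tz": 0, "yaw": 0, "claw": 1.5}, {"tx": -0.5, "ty": 0.01, "tz": 0, "yaw": 0, "claw": 1.5}, {"tx": -0.5, "ty": 0.02, "tz": 0, "yaw": 0, "claw": 1.5}, {"tx": -0.5, "ty": 0.01, "tz": 0, "yaw": 0, "claw": 1.5}, {"tx": -0.5, "ty": 0.02, "tz": 0, "yaw": 0, "claw": 1.5}, {"tx": -0.4, "ty": 0, "tz": 0, "yaw": 0, "claw": 1.5}, {"tx": -0.1, "ty": 0, "tz": 0, "yaw": 0, "claw": 1.5}, {"tx": 0, "ty": 0, "tz": 0, "yaw": 0, "claw": 1.5}, {"tx": 0, "ty": 0, "tz": 0, "yaw": 0, "claw": 1.5}]}}

```text
time_s: 33.4
position: [0.4384, -0.2478, 0.0729]
tool_rot: [[-0.998, 0.06, 0.005], [0.06, 0.998, -0.004], [-0.005, -0.004, -1.0]]
ft_force: [4.4, -0.7, 6.8]
grip_width: 0.0254
gripper_force: 60.0
```

Request:
{"api": "servo_tool", "payload": {"steps": [{"tx": 0, "ty": 0, "tz": 0.5, "yaw": 0, "claw": 1.5}, {"tx": 0, "ty": 0, "tz": 1.5, "yaw": 0, "claw": 1.5}, {"tx": 0, "ty": 0, "tz": 2, "yaw": 0, "claw": 1.5}, {"tx": 0, "ty": 0, "tz": 2, "yaw": 0, "claw": 1.5}]}}

```text
time_s: 33.8
position: [0.4363, -0.2462, 0.1321]
tool_rot: [[-0.998, 0.059, -0.001], [0.059, 0.998, 0.001], [0.001, 0.001, -1.0]]
ft_force: [0.3, 1.3, -2.3]
grip_width: 0.0254
gripper_force: 59.1
```

Run:
```python
from h import *
lap(.579,-.387,.03,.066,.027,cams=('top','scene'),xmax=.7,name='5.png')
lap(.525,-.39,.03,.066,.027,r=.12,cams=('top','scene'),xmax=.7)
```

```text
top handle 185 [ 0.5785 -0.3838  0.0938] circ [ 0.5786 -0.3849] 0.0158 top 0.0979
top disc 17 [ 0.6159 -0.3623  0.0458] circ [ 0.6159 -0.3619] 0.0098 top 0.0486
top disc 254 [ 0.5765 -0.3786  0.0436] circ [ 0.5788 -0.3851] 0.027 top 0.0465
scene handle 189 [ 0.5729 -0.3876  0.0929] circ [ 0.5785 -0.3864] 0.0159 top 0.098
scene disc 17 [ 0.6157 -0.3588  0.0434] circ [ 0.6153 -0.3584] 0.0032 top 0.0481
scene disc 360 [ 0.5769 -0.3915  0.0443] circ [ 0.5881 -0.3937] 0.0387 top 0.0476
[ 0.4372 -0.247   0.1335]
top handle 182 [ 0.5785 -0.3839  0.0939] circ [ 0.5787 -0.3846] 0.0159 top 0.0978
top disc 40 [ 0.6128 -0.4389  0.0458] circ [ 0.61   -0.4336] 0.0159 top 0.0488
top disc 29 [ 0.6163 -0.3507  0.0464] circ [ 0.6144 -0.3494] 0.0149 top 0.0488
top disc 18 [ 0.6171 -0.3874  0.0464] circ [ 0.6177 -0.3873] 0.0115 top 0.0487
top disc 18 [ 0.5999 -0.3269  0.0447] circ [ 0.5986 -0.326 ] 0.0116 top 0.0484
top disc 252 [ 0.5764 -0.3784  0.0439] circ [ 0.5786 -0.3847] 0.0272 top 0.047
top disc 17 [ 0.5827 -0.4439  0.0461] circ [ 0.5835 -0.4438] 0.0091 top 0.0488
top disc 22 [ 0.5597 -0.3292  0.
[... 571 characters left out ...]
.3299] 0.0108 top 0.0485
top disc 19 [ 0.4518 -0.333   0.0469] circ [ 0.4521 -0.3329] 0.0097 top 0.0489
top disc 19 [ 0.4332 -0.3896  0.0468] circ [ 0.4337 -0.3893] 0.0134 top 0.0489
scene handle 195 [ 0.5728 -0.3874  0.0926] circ [ 0.5773 -0.3863] 0.0155 top 0.0979
scene disc 185 [ 0.555  -0.3392  0.0441] circ [ 0.5309 -0.3494] 0.0875 top 0.0484
scene disc 413 [ 0.5828 -0.3968  0.0443] circ [ 0.5926 -0.4014] 0.0474 top 0.0478
scene disc 44 [ 0.5263 -0.2731  0.042 ] circ [ 0.5274 -0.2738] 0.0276 top 0.0437
scene disc 21 [ 0.6174 -0.4604  0.0409] circ [ 0.6188 -0.4607] 0.0087 top 0.0428
scene disc 442 [ 0.4351 -0.3997  0.0439] circ [ 0.4789 -0.3923] 0.0779 top 0.0484
[ 0.4363 -0.2462  0.1312]
```

View pics/top5.png

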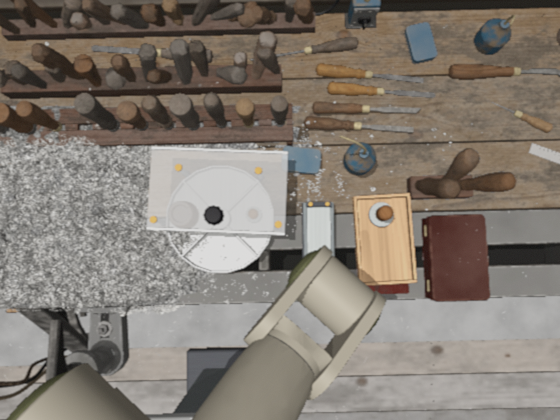

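Top view: the large lap stands upright in the tray at (384,213). The small lap is at (252,213) on the right and the former at (184,215) on the left. The tin and the can have not moved.

Request:
{"api": "servo_tool", "payload": {"steps": [{"tx": 0.5, "ty": -1, "tz": 0, "yaw": 0, "claw": 1.5}, {"tx": 1.2, "ty": -2, "tz": 0, "yaw": 0, "claw": 1.5}, {"tx": 1.6, "ty": -2.8, "tz": 0, "yaw": 0, "claw": 1.5}, {"tx": 1.7, "ty": -2.8, "tz": 0, "yaw": 0, "claw": 1.5}, {"tx": 1.6, "ty": -2.8, "tz": 0, "yaw": 0, "claw": 1.5}, {"tx": 1.2, "ty": -1.8, "tz": 0, "yaw": 0, "claw": 1.5}, {"tx": 0.5, "ty": -1, "tz": 0, "yaw": 0, "claw": 1.5}, {"tx": 0, "ty": 0, "tz": -1, "yaw": 0, "claw": 1.5}, {"tx": 0, "ty": 0, "tz": -2, "yaw": 0, "claw": 1.5}, {"tx": 0, "ty": 0, "tz": -2, "yaw": 0, "claw": 1.5}, {"tx": 0, "ty": 0, "tz": -0.8, "yaw": 0, "claw": 1.5}, {"tx": 0, "ty": 0, "tz": -0.3, "yaw": 0, "claw": 1.5}, {"tx": 0, "ty": 0, "tz": 0, "yaw": 0, "claw": 1.5}, {"tx": 0, "ty": 0, "tz": 0, "yaw": 0, "claw": 1.5}]}}

```text
time_s: 35.4
position: [0.5199, -0.3885, 0.0716]
tool_rot: [[-0.998, 0.059, 0.001], [0.059, 0.998, -0.001], [-0.001, -0.001, -1.0]]
ft_force: [0.3, -0.1, -0.3]
grip_width: 0.0256
gripper_force: 59.2
```

Request:
{"api": "servo_tool", "payload": {"steps": [{"tx": 0, "ty": 0, "tz": -0.2, "yaw": 0, "claw": 1.5}, {"tx": 0, "ty": 0, "tz": -0.15, "yaw": 0, "claw": 1.5}, {"tx": 0, "ty": 0, "tz": 0, "yaw": 0, "claw": 1.5}, {"tx": 0, "ty": 0, "tz": 0, "yaw": 0, "claw": 2.8}, {"tx": 0, "ty": 0, "tz": 0, "yaw": 0, "claw": 3.5}, {"tx": 0, "ty": 0, "tz": 0, "yaw": 0, "claw": 4.5}, {"tx": 0, "ty": 0, "tz": 0, "yaw": 0, "claw": 4.5}, {"tx": 0, "ty": 0, "tz": 1, "yaw": 0, "claw": 4.5}, {"tx": 0, "ty": 0, "tz": 3, "yaw": 0, "claw": 5}, {"tx": 0, "ty": 0, "tz": 4, "yaw": 0, "claw": 6}, {"tx": 0, "ty": 0, "tz": 4, "yaw": 0, "claw": 8}, {"tx": 0, "ty": 1, "tz": 2, "yaw": 0, "claw": 8.5}, {"tx": 0.8, "ty": 3, "tz": 0, "yaw": 0, "claw": 8.5}, {"tx": 1, "ty": 4, "tz": 0, "yaw": 0, "claw": 8.5}, {"tx": 1, "ty": 4, "tz": 0, "yaw": 0, "claw": 8.5}, {"tx": 1, "ty": 4, "tz": 0, "yaw": 0, "claw": 8.5}, {"tx": 1, "ty": 4, "tz": 0, "yaw": 0, "claw": 8.5}, {"tx": 1, "ty": 4, "tz": 0, "yaw": 0, "claw": 8.5}, {"tx": 0, "ty": 4, "tz": 0, "yaw": 0, "claw": 8.5}, {"tx": 0, "ty": 3, "tz": 0, "yaw": 0, "claw": 8.5}]}}

```text
time_s: 37.4
position: [0.5776, -0.076, 0.2081]
tool_rot: [[-0.998, 0.058, 0.001], [0.058, 0.998, 0.0], [-0.001, 0.0, -1.0]]
ft_force: [-0.9, -0.5, 0.9]
grip_width: 0.0851
gripper_force: 0.0
```

Request:
{"api": "servo_tool", "payload": {"steps": [{"tx": 0, "ty": 3, "tz": 0, "yaw": 0, "claw": 8.5}, {"tx": 0, "ty": 1.4, "tz": 0, "yaw": 0, "claw": 8.5}, {"tx": 0, "ty": 0, "tz": 0, "yaw": 0, "claw": 8.5}, {"tx": 0, "ty": 0, "tz": 0, "yaw": 0, "claw": 8.5}]}}

```text
time_s: 37.8
position: [0.5778, -0.0352, 0.2076]
tool_rot: [[-0.998, 0.06, 0.0], [0.06, 0.998, -0.001], [-0.0, -0.001, -1.0]]
ft_force: [0.3, -0.6, -0.0]
grip_width: 0.0851
gripper_force: 0.0
```

Run:
```python
from h import *
lap(.550,-.385,.03,.062,.027,r=.08,cams=('top',),xmax=.7,name='6.png')
m,im,d=snap('wrist','wrist6.png')
```

```text
top handle 173 [ 0.5783 -0.3835  0.0933] circ [ 0.5791 -0.3846] 0.0158 top 0.0975
top handle 124 [ 0.5191 -0.3855  0.086 ] circ [ 0.5192 -0.3864] 0.0134 top 0.0905
top disc 254 [ 0.5764 -0.3785  0.0437] circ [ 0.579  -0.3849] 0.027 top 0.0467
top disc 25 [ 0.5833 -0.4441  0.0453] circ [ 0.5846 -0.4428] 0.0119 top 0.0488
top disc 38 [ 0.5471 -0.4446  0.0448] circ [ 0.5459 -0.4442] 0.0227 top 0.0485
top disc 22 [ 0.5353 -0.3296  0.0458] circ [ 0.5374 -0.3316] 0.0141 top 0.0488
top disc 175 [ 0.5187 -0.3806  0.0439] circ [ 0.5197 -0.3862] 0.0227 top 0.0473
top disc 23 [ 0.5105 -0.4468  0.0461] circ [ 0.5102 -0.4462] 0.0129 top 0.0488
[ 0.5778 -0.0356  0.2075]
```

View pics/top6.png

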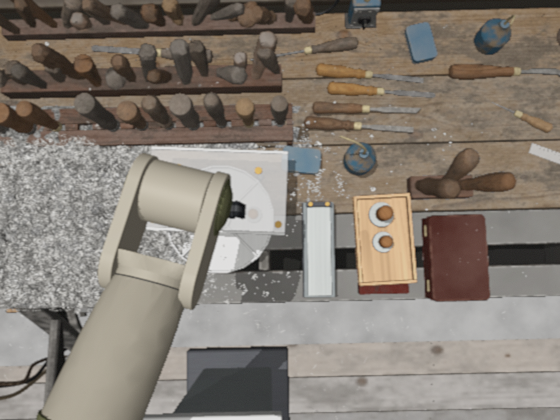

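Top view: both the large (384,213) and the medium (385,241) stand upright in the tray. The small lap is at (253,213), -y side, so I turn -90°.

Request:
{"api": "servo_tool", "payload": {"steps": [{"tx": 0.1, "ty": 0.1, "tz": -1.5, "yaw": 0, "claw": 7.5}, {"tx": 0, "ty": 0, "tz": -3, "yaw": 0, "claw": 6.5}, {"tx": 0, "ty": 0, "tz": -2.5, "yaw": 0, "claw": 6}, {"tx": 0, "ty": 0, "tz": -1.2, "yaw": 0, "claw": 5.5}, {"tx": 0, "ty": 0, "tz": -0.2, "yaw": 0, "claw": 5}, {"tx": 0, "ty": 0, "tz": 0, "yaw": 0, "claw": 3}, {"tx": 0, "ty": 0, "tz": 0, "yaw": 0, "claw": 3}, {"tx": 0, "ty": 0, "tz": 0, "yaw": 0, "claw": 3}, {"tx": 0, "ty": 0, "tz": 0, "yaw": 0, "claw": 3}, {"tx": 0, "ty": 0, "tz": 0, "yaw": 0, "claw": 3}], "newtons": 40}}

```text
time_s: 38.9
position: [0.5789, -0.0347, 0.1242]
tool_rot: [[-0.998, 0.06, 0.001], [0.06, 0.998, -0.002], [-0.001, -0.002, -1.0]]
ft_force: [-0.2, -6.2, -5.4]
grip_width: 0.0365
gripper_force: 41.2
```

Request:
{"api": "servo_tool", "payload": {"steps": [{"tx": 0, "ty": 0, "tz": 0, "yaw": -1, "claw": 3}, {"tx": 0, "ty": 0, "tz": 0, "yaw": -3, "claw": 3}, {"tx": 0, "ty": 0, "tz": 0, "yaw": -5, "claw": 3}, {"tx": 0, "ty": 0, "tz": 0, "yaw": -5, "claw": 3}, {"tx": 0, "ty": 0, "tz": 0, "yaw": -5, "claw": 3}, {"tx": 0, "ty": 0, "tz": 0, "yaw": -5, "claw": 3}, {"tx": 0, "ty": 0, "tz": 0, "yaw": -5, "claw": 3}, {"tx": 0, "ty": 0, "tz": 0, "yaw": -5, "claw": 3}, {"tx": 0, "ty": 0, "tz": 0, "yaw": -5, "claw": 3}, {"tx": 0, "ty": 0, "tz": 0, "yaw": -5, "claw": 3}, {"tx": 0, "ty": 0, "tz": 0, "yaw": -5, "claw": 3}, {"tx": 0, "ty": 0, "tz": 0, "yaw": -5, "claw": 3}, {"tx": 0, "ty": 0, "tz": 0, "yaw": -5, "claw": 3}, {"tx": 0, "ty": 0, "tz": 0, "yaw": -5, "claw": 3}, {"tx": 0, "ty": 0, "tz": 0, "yaw": -5, "claw": 3}, {"tx": 0, "ty": 0, "tz": 0, "yaw": -5, "claw": 3}, {"tx": 0, "ty": 0, "tz": 0, "yaw": -5, "claw": 3}, {"tx": 0, "ty": 0, "tz": 0, "yaw": -5, "claw": 3}, {"tx": 0, "ty": 0, "tz": 0, "yaw": -4, "claw": 3}, {"tx": 0, "ty": 0, "tz": 0, "yaw": -2, "claw": 3}]}}

```text
time_s: 40.9
position: [0.5789, -0.0346, 0.1242]
tool_rot: [[0.062, 0.998, 0.001], [0.998, -0.062, -0.002], [-0.002, 0.001, -1.0]]
ft_force: [0.1, -5.4, -5.4]
grip_width: 0.0365
gripper_force: 41.1
```

Request:
{"api": "servo_tool", "payload": {"steps": [{"tx": 0, "ty": 0, "tz": 0, "yaw": 0, "claw": 3}, {"tx": 0, "ty": 0, "tz": 0, "yaw": 0, "claw": 6}, {"tx": 0, "ty": 0, "tz": 0, "yaw": 0, "claw": 7}, {"tx": 0, "ty": 0, "tz": 0.5, "yaw": 0, "claw": 8.5}, {"tx": 0, "ty": 0, "tz": 3, "yaw": -5, "claw": 8.5}, {"tx": -1, "ty": 0, "tz": 4, "yaw": -8, "claw": 8.5}, {"tx": -3, "ty": 0.1, "tz": 3, "yaw": -8, "claw": 8.5}, {"tx": -3, "ty": 0.1, "tz": 2, "yaw": -8, "claw": 8.5}, {"tx": -3, "ty": 0.1, "tz": 0, "yaw": -8, "claw": 8.5}, {"tx": -2, "ty": 0.1, "tz": 0, "yaw": -8, "claw": 8.5}, {"tx": 0, "ty": 0, "tz": 0, "yaw": -8, "claw": 8.5}, {"tx": 0, "ty": 0, "tz": 0, "yaw": -8, "claw": 8.5}, {"tx": 0, "ty": 0, "tz": 0, "yaw": -8, "claw": 8.5}, {"tx": 0, "ty": 0, "tz": 0, "yaw": -8, "claw": 8.5}, {"tx": 0, "ty": 0, "tz": 0, "yaw": -8, "claw": 8.5}, {"tx": 0, "ty": 0, "tz": 0, "yaw": -5, "claw": 8.5}, {"tx": 0, "ty": 0, "tz": 0, "yaw": 0, "claw": 8.5}]}}

```text
time_s: 42.6
position: [0.4587, -0.0292, 0.2491]
tool_rot: [[0.998, -0.06, 0.001], [-0.06, -0.998, -0.0], [0.001, 0.0, -1.0]]
ft_force: [-0.4, 0.0, -0.7]
grip_width: 0.0847
gripper_force: 0.0
```

Run:
```python
from h import *
lap(.4987,-.0293,.016,.050,.018,cams=('wrist','top'),name='7.png')
```

```text
wrist handle 465 [ 0.5046 -0.0425  0.0631] circ [ 0.5042 -0.0428] 0.011 top 0.0663
wrist disc 580 [ 0.506  -0.0419  0.0297] circ [ 0.5041 -0.0426] 0.0179 top 0.031
wrist disc 444 [ 0.4654 -0.0267  0.0323] circ [ 0.4721 -0.0275] 0.0419 top 0.0346
top handle 81 [ 0.5047 -0.0414  0.0631] circ [ 0.5046 -0.0406] 0.0108 top 0.0669
top disc 122 [ 0.5044 -0.0424  0.0301] circ [ 0.5047 -0.0404] 0.018 top 0.0331
[ 0.4587 -0.0293  0.2488]
```

View pics/wrist7.png

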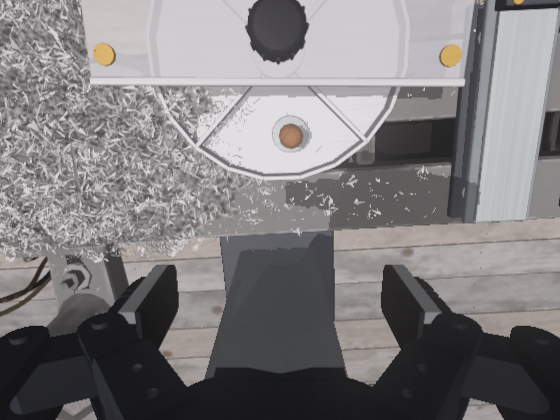

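Wrist view: the small lap stands in the opening at (290,134), about 14 mm off the middle but free all round. I take it.

Request:
{"api": "servo_tool", "payload": {"steps": [{"tx": 2.3, "ty": -0.6, "tz": -1, "yaw": 0, "claw": 7}, {"tx": 2.3, "ty": -0.7, "tz": -3, "yaw": 0, "claw": 6}, {"tx": 0, "ty": 0, "tz": -4, "yaw": 0, "claw": 6}, {"tx": 0, "ty": 0, "tz": -4, "yaw": 0, "claw": 6}, {"tx": 0, "ty": 0, "tz": -4, "yaw": 0, "claw": 6}, {"tx": 0, "ty": 0, "tz": -2.5, "yaw": 0, "claw": 6}, {"tx": 0, "ty": 0, "tz": -1.1, "yaw": 0, "claw": 6}, {"tx": 0, "ty": 0, "tz": 0, "yaw": 0, "claw": 6}], "newtons": 60}}

```text
time_s: 43.5
position: [0.5045, -0.0423, 0.0517]
tool_rot: [[0.998, -0.058, -0.002], [-0.058, -0.998, 0.001], [-0.002, -0.0, -1.0]]
ft_force: [0.1, 0.0, 0.4]
grip_width: 0.0601
gripper_force: 0.0
```

Request:
{"api": "servo_tool", "payload": {"steps": [{"tx": 0, "ty": 0, "tz": 0, "yaw": 0, "claw": 4}, {"tx": 0, "ty": 0, "tz": 0, "yaw": 0, "claw": 3}, {"tx": 0, "ty": 0, "tz": 0, "yaw": 0, "claw": 1}, {"tx": 0, "ty": 0, "tz": 0, "yaw": 0, "claw": 1}, {"tx": 0, "ty": 0, "tz": 0, "yaw": 0, "claw": 1}, {"tx": 0, "ty": 0, "tz": 0, "yaw": 0, "claw": 1}, {"tx": 0, "ty": 0, "tz": 0, "yaw": 0, "claw": 1}]}}

```text
time_s: 44.2
position: [0.5053, -0.0425, 0.0537]
tool_rot: [[0.998, -0.059, 0.003], [-0.059, -0.998, -0.001], [0.003, 0.001, -1.0]]
ft_force: [-0.4, 0.0, 5.1]
grip_width: 0.0196
gripper_force: 58.4
```

Request:
{"api": "servo_tool", "payload": {"steps": [{"tx": 0, "ty": 0, "tz": 0.5, "yaw": 0, "claw": 1}, {"tx": 0, "ty": 0, "tz": 1.5, "yaw": 0, "claw": 1}, {"tx": 0, "ty": 0, "tz": 3, "yaw": 0, "claw": 1}, {"tx": 0, "ty": 0, "tz": 3, "yaw": 0, "claw": 1}, {"tx": 0, "ty": 0, "tz": 2, "yaw": 0, "claw": 1}, {"tx": 0, "ty": -1, "tz": 1, "yaw": 0, "claw": 1}, {"tx": 0.5, "ty": -2.5, "tz": 0, "yaw": 0, "claw": 1}, {"tx": 0.5, "ty": -3, "tz": 0, "yaw": 0, "claw": 1}, {"tx": 0.8, "ty": -3, "tz": 0, "yaw": 0, "claw": 1}, {"tx": 0.8, "ty": -3, "tz": 0, "yaw": 0, "claw": 1}, {"tx": 0.8, "ty": -3, "tz": 0, "yaw": 0, "claw": 1}, {"tx": 0.8, "ty": -2.2, "tz": 0, "yaw": 0, "claw": 1}, {"tx": 0.8, "ty": -1.5, "tz": 0, "yaw": 0, "claw": 1}, {"tx": 0.7, "ty": -1, "tz": 0, "yaw": 0, "claw": 1}, {"tx": 0.6, "ty": -0.5, "tz": 0, "yaw": 0, "claw": 1}, {"tx": 0, "ty": 0, "tz": -1, "yaw": 0, "claw": 1}, {"tx": 0, "ty": 0, "tz": -2, "yaw": 0, "claw": 1}, {"tx": 0, "ty": 0, "tz": -2, "yaw": 0, "claw": 1}, {"tx": 0, "ty": 0, "tz": -1, "yaw": 0, "claw": 1}, {"tx": 0, "ty": 0, "tz": 0, "yaw": 0, "claw": 1}]}}

```text
time_s: 46.2
position: [0.5668, -0.2486, 0.1007]
tool_rot: [[0.998, -0.059, -0.003], [-0.059, -0.998, 0.002], [-0.003, -0.002, -1.0]]
ft_force: [0.2, -1.0, -0.5]
grip_width: 0.02
gripper_force: 58.8
```

Request:
{"api": "servo_tool", "payload": {"steps": [{"tx": 0, "ty": 0, "tz": -1, "yaw": 0, "claw": 1}, {"tx": 0, "ty": 0, "tz": -0.8, "yaw": 0, "claw": 1}, {"tx": 0, "ty": 0, "tz": -0.3, "yaw": 0, "claw": 1}, {"tx": 0, "ty": 0, "tz": -0.2, "yaw": 0, "claw": 1}, {"tx": 0, "ty": 0, "tz": -0.2, "yaw": 0, "claw": 1}, {"tx": 0, "ty": 0, "tz": 0, "yaw": 0, "claw": 1}, {"tx": 0, "ty": 0, "tz": 0, "yaw": 0, "claw": 1}, {"tx": 0, "ty": 0, "tz": 0, "yaw": 0, "claw": 1}]}}

```text
time_s: 47.0
position: [0.5677, -0.2493, 0.0776]
tool_rot: [[0.998, -0.059, 0.0], [-0.059, -0.998, -0.0], [0.0, 0.0, -1.0]]
ft_force: [-1.6, 1.0, 2.6]
grip_width: 0.0201
gripper_force: 59.2
```

Request:
{"api": "servo_tool", "payload": {"steps": [{"tx": 0, "ty": 0, "tz": -0.2, "yaw": 0, "claw": 1}, {"tx": 0, "ty": 0, "tz": -0.2, "yaw": 0, "claw": 1}, {"tx": 0, "ty": 0, "tz": -0.2, "yaw": 0, "claw": 1}, {"tx": 0, "ty": 0, "tz": 0, "yaw": 0, "claw": 1}, {"tx": 0, "ty": 0, "tz": 0, "yaw": 0, "claw": 1}, {"tx": 0, "ty": 0, "tz": 0, "yaw": 0, "claw": 1}]}}

```text
time_s: 47.6
position: [0.5678, -0.2494, 0.0719]
tool_rot: [[0.998, -0.059, 0.001], [-0.059, -0.998, -0.0], [0.001, 0.0, -1.0]]
ft_force: [-2.5, 3.1, 8.9]
grip_width: 0.0199
gripper_force: 59.7
```

Request:
{"api": "servo_tool", "payload": {"steps": [{"tx": -0.2, "ty": 0, "tz": 0, "yaw": 0, "claw": 1}, {"tx": -0.4, "ty": 0, "tz": 0, "yaw": 0, "claw": 1}, {"tx": -0.5, "ty": 0.01, "tz": 0, "yaw": 0, "claw": 1}, {"tx": -0.5, "ty": 0.01, "tz": 0, "yaw": 0, "claw": 1}, {"tx": -0.5, "ty": 0.01, "tz": 0, "yaw": 0, "claw": 1}, {"tx": -0.5, "ty": 0.01, "tz": 0, "yaw": 0, "claw": 1}, {"tx": -0.5, "ty": 0.01, "tz": 0, "yaw": 0, "claw": 1}, {"tx": -0.5, "ty": 0.01, "tz": 0, "yaw": 0, "claw": 1}, {"tx": -0.5, "ty": 0.01, "tz": 0, "yaw": 0, "claw": 1}, {"tx": -0.5, "ty": 0.01, "tz": 0, "yaw": 0, "claw": 1}]}}

```text
time_s: 48.6
position: [0.5237, -0.2497, 0.0727]
tool_rot: [[0.998, -0.059, 0.007], [-0.059, -0.998, -0.004], [0.007, 0.003, -1.0]]
ft_force: [5.3, 0.3, 7.8]
grip_width: 0.0196
gripper_force: 59.6
```

Request:
{"api": "servo_tool", "payload": {"steps": [{"tx": -0.5, "ty": 0.01, "tz": 0, "yaw": 0, "claw": 1}, {"tx": -0.5, "ty": 0.02, "tz": 0, "yaw": 0, "claw": 1}, {"tx": -0.5, "ty": 0.01, "tz": 0, "yaw": 0, "claw": 1}, {"tx": -0.5, "ty": 0.02, "tz": 0, "yaw": 0, "claw": 1}, {"tx": -0.5, "ty": 0.01, "tz": 0, "yaw": 0, "claw": 1}, {"tx": -0.5, "ty": 0.02, "tz": 0, "yaw": 0, "claw": 1}, {"tx": -0.5, "ty": 0.01, "tz": 0, "yaw": 0, "claw": 1}, {"tx": -0.5, "ty": 0.02, "tz": 0, "yaw": 0, "claw": 1}, {"tx": -0.5, "ty": 0.01, "tz": 0, "yaw": 0, "claw": 1}, {"tx": -0.5, "ty": 0.02, "tz": 0, "yaw": 0, "claw": 1}, {"tx": -0.5, "ty": 0.01, "tz": 0, "yaw": 0, "claw": 1}, {"tx": -0.5, "ty": 0.02, "tz": 0, "yaw": 0, "claw": 1}, {"tx": -0.5, "ty": 0.01, "tz": 0, "yaw": 0, "claw": 1}, {"tx": -0.5, "ty": 0.02, "tz": 0, "yaw": 0, "claw": 1}, {"tx": -0.5, "ty": 0.01, "tz": 0, "yaw": 0, "claw": 1}, {"tx": -0.5, "ty": 0.02, "tz": 0, "yaw": 0, "claw": 1}, {"tx": -0.4, "ty": 0, "tz": 0, "yaw": 0, "claw": 1}, {"tx": -0.1, "ty": 0, "tz": 0, "yaw": 0, "claw": 1}, {"tx": 0, "ty": 0, "tz": 0, "yaw": 0, "claw": 1}, {"tx": 0, "ty": 0, "tz": 0, "yaw": 0, "claw": 1}]}}

```text
time_s: 50.6
position: [0.4385, -0.2475, 0.0724]
tool_rot: [[0.998, -0.06, 0.005], [-0.06, -0.998, -0.004], [0.006, 0.004, -1.0]]
ft_force: [4.8, 0.4, 6.8]
grip_width: 0.0198
gripper_force: 59.7
```

Request:
{"api": "servo_tool", "payload": {"steps": [{"tx": 0, "ty": 0, "tz": 0.5, "yaw": 0, "claw": 1}, {"tx": 0, "ty": 0, "tz": 1.5, "yaw": 0, "claw": 1}, {"tx": 0, "ty": 0, "tz": 2, "yaw": 0, "claw": 1}, {"tx": 0, "ty": 0, "tz": 2, "yaw": 0, "claw": 1}, {"tx": 0, "ty": 0, "tz": 0, "yaw": 0, "claw": 1}]}}

```text
time_s: 51.1
position: [0.4374, -0.2469, 0.1331]
tool_rot: [[0.998, -0.059, 0.003], [-0.059, -0.998, -0.003], [0.003, 0.003, -1.0]]
ft_force: [-0.0, 0.3, -1.3]
grip_width: 0.0195
gripper_force: 58.8
```

Run:
```python
from h import *
lap(.525,-.385,.03,.062,.027,r=.08,cams=('top',),xmax=.7,name='8.png')
```

```text
top handle 182 [ 0.5784 -0.3834  0.0933] circ [ 0.5792 -0.3853] 0.016 top 0.0974
top handle 128 [ 0.5191 -0.3853  0.0857] circ [ 0.5191 -0.386 ] 0.0136 top 0.0899
top disc 251 [ 0.5763 -0.3783  0.0438] circ [ 0.5789 -0.3852] 0.0271 top 0.0471
top disc 30 [ 0.566  -0.3292  0.046 ] circ [ 0.5677 -0.3307] 0.0142 top 0.0489
top disc 30 [ 0.5654 -0.4447  0.0457] circ [ 0.5663 -0.4454] 0.0137 top 0.0487
top disc 26 [ 0.5325 -0.4447  0.0448] circ [ 0.5329 -0.4446] 0.0164 top 0.0487
top disc 176 [ 0.5189 -0.3805  0.044 ] circ [ 0.5195 -0.3859] 0.0225 top 0.0468
top disc 43 [ 0.4939 -0.4468  0.0457] circ [ 0.4942 -0.4459] 0.0183 top 0.0489
top disc 25 [ 0.4772 -0.3319  0.0466] circ [ 0.4786 -0.3339] 0.013 top 0.0487
[ 0.4369 -0.2465  0.1317]
```

View pics/top8.png

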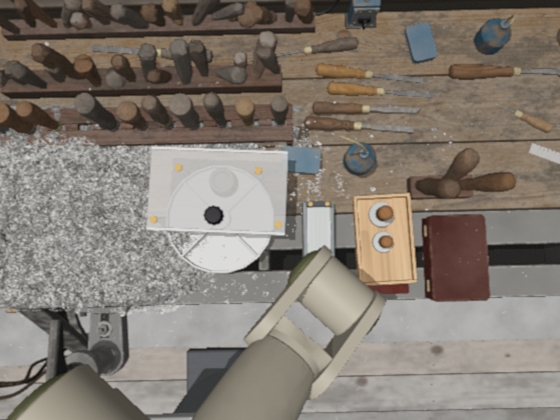

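Top view: both placed laps still stand in the tray, and the former is in its bay at (223,182). The small lap goes to (0.467, -0.391).

Request:
{"api": "servo_tool", "payload": {"steps": [{"tx": 0.2, "ty": -1, "tz": 0, "yaw": 0, "claw": 1}, {"tx": 0.4, "ty": -2, "tz": 0, "yaw": 0, "claw": 1}, {"tx": 0.6, "ty": -2.8, "tz": 0, "yaw": 0, "claw": 1}, {"tx": 0.6, "ty": -2.8, "tz": 0, "yaw": 0, "claw": 1}, {"tx": 0.6, "ty": -2.8, "tz": 0, "yaw": 0, "claw": 1}, {"tx": 0.4, "ty": -2, "tz": 0, "yaw": 0, "claw": 1}, {"tx": 0.2, "ty": -1, "tz": 0, "yaw": 0, "claw": 1}, {"tx": 0, "ty": 0, "tz": -1, "yaw": 0, "claw": 1}, {"tx": 0, "ty": 0, "tz": -2, "yaw": 0, "claw": 1}, {"tx": 0, "ty": 0, "tz": -2, "yaw": 0, "claw": 1}, {"tx": 0, "ty": 0, "tz": -0.8, "yaw": 0, "claw": 1}, {"tx": 0, "ty": 0, "tz": -0.3, "yaw": 0, "claw": 1}, {"tx": 0, "ty": 0, "tz": 0, "yaw": 0, "claw": 1}, {"tx": 0, "ty": 0, "tz": 0, "yaw": 0, "claw": 1}]}}

```text
time_s: 52.55
position: [0.4669, -0.3902, 0.0711]
tool_rot: [[0.998, -0.059, 0.001], [-0.059, -0.998, -0.001], [0.001, 0.001, -1.0]]
ft_force: [0.7, 0.5, -0.7]
grip_width: 0.0197
gripper_force: 58.8
```

Request:
{"api": "servo_tool", "payload": {"steps": [{"tx": 0, "ty": 0, "tz": -0.2, "yaw": 0, "claw": 1}, {"tx": 0, "ty": 0, "tz": -0.15, "yaw": 0, "claw": 1}, {"tx": 0, "ty": 0, "tz": 0, "yaw": 0, "claw": 1}, {"tx": 0, "ty": 0, "tz": 0, "yaw": 0, "claw": 2.3}, {"tx": 0, "ty": 0, "tz": 0, "yaw": 0, "claw": 3}, {"tx": 0, "ty": 0, "tz": 0, "yaw": 0, "claw": 4}, {"tx": 0, "ty": 0, "tz": 0, "yaw": 0, "claw": 4.5}, {"tx": 0, "ty": 0, "tz": 1, "yaw": 0, "claw": 4.5}, {"tx": 0, "ty": 0, "tz": 3, "yaw": 0, "claw": 5}, {"tx": 0, "ty": 0, "tz": 4, "yaw": 0, "claw": 6}, {"tx": 0, "ty": 0, "tz": 4, "yaw": 0, "claw": 7}, {"tx": 0, "ty": 2, "tz": 2, "yaw": 0, "claw": 7}, {"tx": -1, "ty": 4, "tz": 0, "yaw": 0, "claw": 7}, {"tx": -1, "ty": 4, "tz": 0, "yaw": 0, "claw": 7}, {"tx": -1, "ty": 4, "tz": 0, "yaw": 0, "claw": 7}, {"tx": -1, "ty": 4, "tz": 0, "yaw": 0, "claw": 7}, {"tx": -1, "ty": 3, "tz": 0, "yaw": 0, "claw": 7}, {"tx": 0, "ty": 0, "tz": 0, "yaw": 0, "claw": 7}]}}

```text
time_s: 54.35
position: [0.4155, -0.1771, 0.2078]
tool_rot: [[0.998, -0.057, 0.0], [-0.057, -0.998, 0.0], [0.0, -0.0, -1.0]]
ft_force: [0.7, 0.3, 0.4]
grip_width: 0.0701
gripper_force: 0.0
```

Run:
```python
from h import *
lap(.525,-.385,.03,.058,.027,r=.085,cams=('top',),xmax=.7,name='9.png')
m,im,d=snap('top'); W=cloud(m,d)
k=(np.abs(W[...,0]-.5)<.08)&(np.abs(W[...,1]+.248)<.015)&(W[...,2]<.06); print('strip z',np.median(W[k][:,2]),k.sum())
```

```text
top handle 97 [ 0.5781 -0.3807  0.09  ] circ [ 0.5792 -0.3854] 0.0162 top 0.0938
top handle 135 [ 0.5191 -0.3852  0.0854] circ [ 0.5197 -0.3864] 0.0137 top 0.0901
top handle 58 [ 0.4665 -0.387   0.0788] circ [ 0.4662 -0.3865] 0.01 top 0.0809
top disc 247 [ 0.5766 -0.3786  0.0438] circ [ 0.5787 -0.3847] 0.027 top 0.0467
top disc 111 [ 0.5284 -0.4453  0.0455] circ [ 0.5276 -0.444 ] 0.0604 top 0.0487
top disc 36 [ 0.5546 -0.3284  0.0458] circ [ 0.5527 -0.3279] 0.0249 top 0.0487
top disc 176 [ 0.5186 -0.3806  0.0437] circ [ 0.5191 -0.3864] 0.023 top 0.047
top disc 32 [ 0.4757 -0.3321  0.0466] circ [ 0.4766 -0.3321] 0.0175 top 0.0487
top disc 119 [ 0.4675 -0.3836  0.0437] circ [ 0.4664 -0.3876] 0.0178 top 0.0467
[ 0.4164 -0.179   0.2079]
strip z 0.04192387216740423 1037
```

View pics/top9.png

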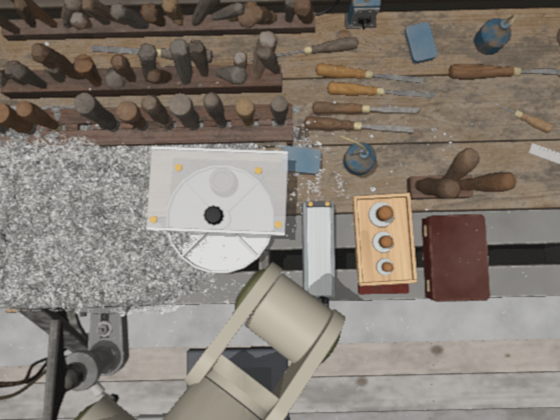

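The three laps stand upright in the tray at (384,213), (385,241) and (387,267). The strip is up at z = 0.042, the former is in its bay, and nothing else has moved. I hand in.

```bash
python3 -c "
from rig import env
print(env.close_job())"
```

```text
the job is handed in; nothing more can be done
None
```

I lapped the strip with all three laps, large then medium then small, with the bed sunk about 7–8 mm on each stroke as estimated from the wrist force. All three stand in the tray, the former, oil can and tin box were not disturbed, and the job is handed in; no verdict came back.

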